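# Tip, uncover and rack the shaping dollies

### The arm

A 6-joint arm with a two-finger parallel gripper is mounted at the origin on the work surface. World frame = base frame: x ahead of the robot, y to its left, z up, the work surface at z = 0. Lengths are in m, angles in rad, forces in N, time in s.
With the tool pointing down it reaches from about 0.275 to 0.725 m from the base axis. Payload 5.6 kg.
Tool frame: the origin (TCP) lies between the finger pads; the fingertips stand 22 mm ahead of it and the grasp point (between the pads) lies 3 mm ahead of it; y points along the fingers, z is the direction in which the jaws open and shut, and the axes are right-handed (so a half turn about y gives the same grasp; the last joint's range is limited). The gripper opens to 85 mm and grips with 20 to 120 N. Pads are 22 mm wide; open, the fingers measure 114 mm over their backs; the gripper's body (76 mm by 85 mm) begins 54 mm behind the grasp point. The pads swing forward as they close: fully open they stand 13 mm farther back than shut.
Start: joints at [1.633, 0.255, 0.108, 0, -1.424, -0.285], TCP at [0.122, 0.536, 0.253] pointing down, gripper open.
Joint ranges: [-2.95, 2.95], [-1.21, 1.97], [-1.09, 1.5], [-2.87, 1.71], [-2.94, -0.07], [-3.05, 3.05]. Speed limits (rad/s): [2.57, 2.57, 3.14, 3.14, 3.14, 3.14].

### API

Orientations are given as a unit quaternion [w, x, y, z].
In Python, from station import get_state, get_image, camera_model, sign_off gives the robot as it stands.
- The arm moves only by the tool play_rows, never from a script. Its argument "rows" is a list of rows, each an object with "delta_pos": the shift along the tool's x, y, z in mm, a list of three; "spin": the turn about the tool's y in degrees; "gripper": the opening, from 0 (shut) to 1 (fully open). In form: [{"delta_pos": [tx, ty, tz], "spin": spin, "gripper": gripper}, ...]. A call has 1 to 12 rows; each row shifts and turns the pose as measured when the row begins, along the tool's axes as they then stand; what a row does not reach is not made up. A row lasts 1/8 s, in which the tool goes at most 62.5 mm and 10.7 degrees, less where a joint would pass 70% of its speed; a pose out of reach is approached as far as the arm can. A call with a gripper value outside its range is refused whole. The fingers move at their own pace and stop on an object; "force" is the grip in N (left out, the last holds). Time passes only in rows, so rows that do not move let the fingers close. It gives the time, the measured TCP pose, the force and the opening at its end, in the units of the state.
- get_state(): the state, without advancing time (a new reading comes with each control period).
- get_image(name): name is "scene" or "top" or "wrist"; returns (picture, depth): 480x640x3 uint8, blue, green, red; 480x640 float32, m along the optical axis (not along the pixel's ray), 0 where there is no reading.
- camera_model(name): a dict with "fx", "fy", "cx", "cy" (pixels), "R" (3x3) and "t" (3): a world point X has camera coordinates R X + t; the wrist camera has in their place "tool_from_camera" (4x4, takes a point from camera to tool coordinates, whose origin is the TCP and whose axes are the tool frame's). Camera axes: x right, y down, z forward; pixel columns grow to the right and rows downward; lengths in m; the calibration is good to about 2 mm. A picture is of the moment at which its call begins: read the wrist's pose just before it. camera_model takes no time and is no camera call.
- sign_off(): hands the job in, once; it reports no verdict.
The state is a dict: "clock": time; "qpos": joint angles; "joint_vel": joint speeds; "joint_torque": joint torques, N m; "ee_pos": TCP position; "ee_rot": TCP orientation; "contact_force": force on the tool from outside, world axes, zero at the start; "wrist_torque": the same for the moment, N m; "gripper_width": finger opening in m.
Only numpy, scipy, OpenCV 4.12 (cv2) and the standard library are available. Lean on these libraries where they do the work, as an engineer would, in place of code of your own. Each camera call takes 0.05 s, during which the arm holds its last target. There are 200 camera calls.

### The job

Pull the closed tray out along its rails until it is completely clear of the low shelf, then pinch its two fins together so the loose lid stays on while you tip the near end up by at least 35 degrees, so that all the dollies inside tumble out from under the hood to the far end, and set the tray flat again between its rails with the lid still on. Then lift the lid off and lay it flat in the middle of the grey mat, and put every dolly (two or three) squarely into a slot of the wooden stand, one to a slot. Finally seat the lid on the empty tray again, push the closed tray fully home under the shelf, and leave everything else on the bench where it is.

Things in the scene. Friction and masses are not known exactly. Their poses are not given: they have to be found in the camera images.
- bay: Fixed low steel shelf, two aluminium guide rails before it. Origin on the bench, mid channel, below the shelf's front edge; x points away from the robot along the rails and under the shelf (turned up to 0.15 rad), z up. Rails 10 mm thick, 15 mm high, 108 mm apart inside, from x -290 to 15 mm; pulled out 180 mm, the tray leaves the gripper clear of the shelf.
- shelf_edge (a point): Middle of the lower front edge of the shelf, bay frame (0, 0, 58) mm. A stop under the shelf has its face at bay x 108 mm: the tray is home when its far end touches it (its origin then at bay x 0); it starts 4 to 12 mm short. The board spans bay x 0 to 170, y -130 to 130, underside 58 and top 70 mm above the bench; tins at its back (bay x over 100 mm) reach 110 mm.
- tray: Loose steel tray 216 mm long (x) by 102 mm wide (y), walls 48 mm high, 0.42 kg. Origin at the centre of its underside, x to its far end (away from the robot), z up. Floor 4 mm, walls 3 mm thick. The far wall is two corner stubs (|y| 30 to 50 mm), the gap between them open down to the floor. Slides between the rails, 3 mm play a side.
- hood_edge (a point): Edge of the tray's fixed hood, tray frame (-15, 0, 44) mm. The hood (z 44 to 48 mm) roofs the near part, x -108 to -15 mm; beyond it the tray is open above. On the hood stands the tray's fin, 10 mm thick in y, x -108 to -81, z 48 to 92 mm.
- floor_mid (a point): Centre of the tray's floor, tray frame (0, 0, 4) mm. The tray is tipped about its far bottom edge (tray x 108, z 0 mm), near end up. The dollies begin to tumble to the far end at about 0.4 rad (23 degrees) and surely do at 0.62 rad (35 degrees) held for a second or two. On the level they stay where they lie.
- lid: Loose aluminium lid, 0.14 kg, x and y as the tray's when seated; origin at the level of the underside of its locating pad. Plate z 4 to 8, x -77 to 108, y -51 to 51 mm; pad below it z 0 to 4, x -10 to 102, y -45 to 45 mm, drops between the walls and the hood's edge with 3 to 5 mm play. Laid down, it rests flat on the pad. Centre of mass near x 13 mm.
- handle (a point): Grip point on the lid's fin, lid frame (-36, 0, 30) mm. The fin is 10 mm thick in y, x -77 to -13, z 8 to 48 mm; seated, it stands end to end with the tray's fin, 4 mm apart and as high. Pinched here along y, the lid alone is lifted.
- seat (a point): Where the lid's origin is when seated: tray frame (0, 0, 44) mm, turning with the tray.
- pinch (a point): Middle of the gap between tray fin and lid fin, tray frame (-79, 0, 75) mm. Fingers closing along the tray's y here (pads 22 mm wide) hold tray and lid together.
- mat: Fixed grey mat for the lid, 250 mm (x) by 150 mm (y), 3 mm thick; origin at the centre of its underside. It lies on one side of the bay, the stand on the other; which is which varies.
- stand: Fixed wooden stand, base 170 (x) by 110 (y) by 8 mm; origin at the centre of its underside. Four rows of ridges at x -75, -25, 25, 75 mm, each two blocks (|y| 33 to 53 mm, 10 mm thick, 14 mm high above the base), leave three slots 40 mm wide in which a dolly lies along y; the middle (|y| under 33 mm) is free for fingers.
- slot0 (a point): Centre of a dolly lying in slot 0 of the stand: stand frame (-50, 0, 25) mm.
- slot1 (a point): Centre of a dolly lying in slot 1 of the stand: stand frame (0, 0, 25) mm.
- slot2 (a point): Centre of a dolly lying in slot 2 of the stand: stand frame (50, 0, 25) mm.
- dolly0: Loose grey metal dumb-bell dolly, 90 mm long, about 0.11 kg; may be absent. Origin at its middle on its axis; the axis is y. Round bar 12 mm in diameter between two eight-sided heads, each 14 mm thick (|y| 31 to 45 mm), 34 mm across flats, 37 mm across corners; lying on a surface its origin is 17 mm above it. It lies still on any flat. Alike with the others; in the closed tray at the start.
- dolly1: Loose grey metal dumb-bell dolly, 90 mm long, about 0.11 kg; may be absent. Origin at its middle on its axis; the axis is y. Round bar 12 mm in diameter between two eight-sided heads, each 14 mm thick (|y| 31 to 45 mm), 34 mm across flats, 37 mm across corners; lying on a surface its origin is 17 mm above it. It lies still on any flat. Alike with the others; in the closed tray at the start.
- dolly2: Loose grey metal dumb-bell dolly, 90 mm long, about 0.11 kg; may be absent. Origin at its middle on its axis; the axis is y. Round bar 12 mm in diameter between two eight-sided heads, each 14 mm thick (|y| 31 to 45 mm), 34 mm across flats, 37 mm across corners; lying on a surface its origin is 17 mm above it. It lies still on any flat. Alike with the others; in the closed tray at the start.
- hammer: Bystander: hammer lying on the bench. Leave alone.
- screwdriver: Bystander: screwdriver on the bench. Leave alone.
- wrench: Bystander: wrench on the bench. Leave alone.
- brush: Bystander: brush on the bench. Leave alone.
- jar: Bystander: glass jar with a steel cap, 60 mm in diameter, 85 mm high. Leave alone.
- coil: Bystander: aluminium ring, 90 mm across, 22 mm high. Leave alone.
- grinder: Bystander: air grinder, about 200 mm long, 50 mm high. Leave alone.

How it is judged:
On the way, in this order (a step that is already met when the one before it is completed fails the run):
1. the closed tray is pulled clear of the shelf (x of tray in the frame of bay below -0.109 m and distance between lid and seat below 0.012 m), for 0.1 s.
2. the tray is tipped by 0.45 rad or more with the lid held on (angle between tray's own z axis and vertical above 0.45 rad and distance between lid and seat below 0.012 m), for 0.2 s.
3. the tray is flat again between its rails, lid still on, all dollies gathered at the far end, clear of the hood (angle between tray's own z axis and vertical below 0.05 rad and y of tray in the frame of bay between -0.008 and 0.008 m and distance between lid and seat below 0.012 m and x of each of dolly0, dolly1, dolly2 in the frame of tray above 0.004 m and horizontal distance between each of dolly0, dolly1, dolly2 and tray below 0.11 m), for 0.3 s.
4. the lid is laid flat on the mat (horizontal distance between lid and mat below 0.07 m and height (world z) of lid below 0.01 m and angle between lid's own z axis and vertical below 0.1 rad), for 0.2 s.
At the end, for the whole second after the job is handed in: Every dolly lies in a slot of the stand (origin within 12 mm of the slot's point, axis within 0.15 rad of the slot's), the lid is seated on the tray (within 10 mm sideways, pad dropped in to 3 mm), the tray is flat and home within 8 mm of the stop, the dollies at rest (((distance between dolly0 and slot0 below 0.012 m and angle between the y axis of dolly0 and the y axis of stand, either way round below 0.15 rad) or (distance between dolly0 and slot1 below 0.012 m and angle between the y axis of dolly0 and the y axis of stand, either way round below 0.15 rad) or (distance between dolly0 and slot2 below 0.012 m and angle between the y axis of dolly0 and the y axis of stand, either way round below 0.15 rad)) and ((distance between dolly1 and slot0 below 0.012 m and angle between the y axis of dolly1 and the y axis of stand, either way round below 0.15 rad) or (distance between dolly1 and slot1 below 0.012 m and angle between the y axis of dolly1 and the y axis of stand, either way round below 0.15 rad) or (distance between dolly1 and slot2 below 0.012 m and angle between the y axis of dolly1 and the y axis of stand, either way round below 0.15 rad)) and ((distance between dolly2 and slot0 below 0.012 m and angle between the y axis of dolly2 and the y axis of stand, either way round below 0.15 rad) or (distance between dolly2 and slot1 below 0.012 m and angle between the y axis of dolly2 and the y axis of stand, either way round below 0.15 rad) or (distance between dolly2 and slot2 below 0.012 m and angle between the y axis of dolly2 and the y axis of stand, either way round below 0.15 rad)) and horizontal distance between lid and seat below 0.01 m and z of lid in the frame of seat below 0.003 m and angle between the z axis of lid and the z axis of tray, either way round below 0.05 rad and x of tray in the frame of bay above -0.008 m and angle between tray's own z axis and vertical below 0.04 rad and linear speed of each of dolly0, dolly1, dolly2 below 0.02 m/s); the robot touches nothing.
It fails at once if a bystander is moved by more than 30 mm (distance of any of hammer, screwdriver, wrench, brush, jar, coil, grinder from where it was at the start of the episode above 0.03 m).
Of dolly0, dolly1, dolly2 only 2 to 3 are there at a start; the rules pass over those that are not, and their reading is None.
At some moment in a run one of lid may be knocked a few centimetres aside while the robot is not near it.
Once in a run the grip may slacken for a moment while it holds something.
It also fails if it takes over 208 s, if anything falls off the work surface, if the arm or the gripper's body presses on something with over 40 N, if the wrist force passes 120 N, or if a joint passes its speed limit or range.

## Working session

There is one attempt and no reset: what is moved stays moved. The work goes in short steps, Python scripts to look and compute and a tool call to move; the robot and the scene stay as the last step left them, time stands still between calls to the robot, and variables do not carry over. Pictures are saved under pics/ and viewed, and the job is handed in when it is done.

Besides the shell and the picture viewer there is one more tool, called after "Call:" by a JSON object that holds its "method" and its "body", one argument or row to a line. play_rows: Moves the arm, as the interface text tells. Its arguments: {"type":"object","properties":{"rows":{"type":"array","items":{"type":"object","properties":{"delta_pos":{"type":"array","items":{"type":"number"}},"spin":{"type":"number"},"gripper":{"type":"number"}}}},"force":{"type":"number"}},"required":["rows"]}

```bash
mkdir -p pics; ls; cat > h.py <<'E'
import numpy as np, cv2
from station import *
from scipy.spatial.transform import Rotation as Ro
def cam(name):
    s=get_state(); im,d=get_image(name); m=camera_model(name)
    q=s['ee_rot']; R=Ro.from_quat([q[1],q[2],q[3],q[0]]).as_matrix()
    if name=='wrist':
        T=np.eye(4);T[:3,:3]=R;T[:3,3]=s['ee_pos'];W=T@np.array(m['tool_from_camera'])
    else:
        W=np.eye(4);Rc=np.array(m['R']);W[:3,:3]=Rc.T;W[:3,3]=-Rc.T@np.array(m['t'])
    return im,d,m,W
def world(d,m,W):
    v,u=np.mgrid[:480,:640]
    P=np.stack([(u-m['cx'])/m['fx']*d,(v-m['cy'])/m['fy']*d,d],-1)
    X=P@W[:3,:3].T+W[:3,3]; X[d==0]=np.nan
    return X
def tool():
    s=get_state();q=s['ee_rot'];return np.array(s['ee_pos']),Ro.from_quat([q[1],q[2],q[3],q[0]]).as_matrix(),s
E
python3 - <<'E'
from h import *
p,R,s=tool(); print(s,R.round(3))
for n in('top','scene'):
    im,d,m,W=cam(n); cv2.imwrite(f'pics/{n}0.png',im); np.savez(f'{n}0.npz',X=world(d,m,W)); print(n,W.round(3),m['fx'])
print(camera_model('wrist'))
E
```

```text
pics
{'clock': 0.0, 'qpos': array([ 1.63259260e+00,  2.55738970e-01,  1.06992460e-01, -4.88251872e-04,
       -1.42391543e+00, -2.84614714e-01]), 'joint_vel': array([ 1.10498252e-03,  8.87966337e-04, -1.39892682e-03, -1.14640201e-03,
        2.27528283e-04, -2.13603425e-05]), 'joint_torque': array([-1.12842429e-04, -3.86630666e+01,  2.37941641e+01,  5.36501035e+00,
       -6.03073262e-03,  2.74547382e-06]), 'ee_pos': array([0.12136792, 0.53596339, 0.25239316]), 'ee_rot': array([ 0.07869509, -0.07858607, -0.70204071,  0.703399  ]), 'contact_force': array([-0.44053305, -0.06429463,  0.04636477]), 'wrist_torque': array([0.04066497, 0.01363926, 0.00760543]), 'gripper_width': 0.08541385091400445} [[-0.975 -0.    -0.221]
 [ 0.221 -0.002 -0.975]
 [-0.    -1.     0.002]]
top [[ 0.005 -0.992  0.123  0.325]
 [-1.    -0.006 -0.011  0.009]
 [ 0.012 -0.123 -0.992  1.463]
 [ 0.     0.     0.     1.   ]] 600.3738404397574
scene [[ 0.213  0.659 -0.721  1.738]
 [ 0.977 -0.152  0.149 -0.266]
 [-0.012 -0.736 -0.676  1.232]
 [ 0.     0.     0.     1.   ]] 570.4206846907118
{'fx': 381.2121047279621, 'fy': 381.2121047279621, 'cx': 326.1020117168695, 'cy': 241.0113415773554, 'tool_from_camera': array([[-1.12585565e-03,  9.65309679e-01,  2.61105258e-01,
        -6.49661243e-02],
       [-8.72641530e-04, -2.61106273e-01,  9.65309667e-01,
        -1.20273378e-01],
       [ 9.99998985e-01,  8.58948051e-04,  1.13633729e-03,
         1.46592768e-04],
       [ 0.00000000e+00,  0.00000000e+00,  0.00000000e+00,
         1.00000000e+00]])}
```

View pics/top0.png

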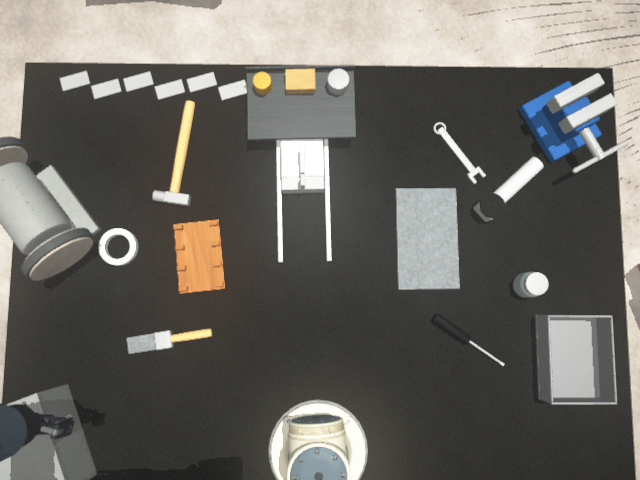

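View pics/scene0.png

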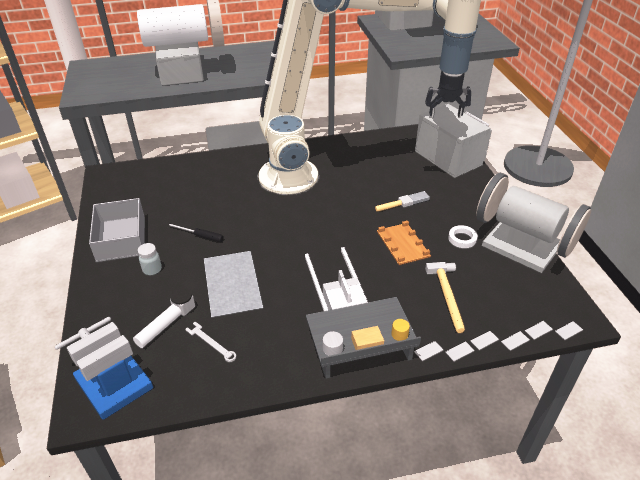

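```bash
python3 - <<'E'
import numpy as np, cv2
im=cv2.imread('pics/top0.png')
cv2.imwrite('pics/c1.png',cv2.resize(im[130:270,240:360],None,fx=4,fy=4,interpolation=cv2.INTER_CUBIC)[:600])
a=cv2.resize(im[180:300,160:240],None,fx=4.5,fy=4.5); b=cv2.resize(im[180:300,385:470],None,fx=4.5,fy=4.5)
cv2.imwrite('pics/c2.png',np.hstack([a,b]))
X=np.load('top0.npz')['X']
np.set_printoptions(precision=3,suppress=True)
for v in (135,145,152,160,168,175,183,187): print(v,[f"{u}:{X[v,u].round(3)}" for u in (279,290,297,299,301,303,327)])
E
```

```text
135 ['279:[0.743 0.098 0.065]', '290:[0.742 0.072 0.068]', '297:[0.743 0.055 0.065]', '299:[0.742 0.05  0.07 ]', '301:[0.742 0.046 0.068]', '303:[0.742 0.041 0.069]', '327:[ 0.743 -0.017  0.068]']
145 ['279:[0.731 0.101 0.02 ]', '290:[0.722 0.072 0.052]', '297:[0.723 0.056 0.047]', '299:[0.722 0.051 0.051]', '301:[0.713 0.045 0.086]', '303:[0.712 0.04  0.087]', '327:[ 0.734 -0.018  0.012]']
152 ['279:[0.715 0.101 0.014]', '290:[0.704 0.072 0.055]', '297:[0.706 0.055 0.048]', '299:[0.705 0.05  0.052]', '301:[0.694 0.045 0.094]', '303:[0.696 0.04  0.085]', '327:[ 0.715 -0.018  0.017]']
160 ['279:[0.695 0.101 0.012]', '290:[0.686 0.072 0.049]', '297:[0.686 0.055 0.047]', '299:[0.684 0.05  0.056]', '301:[0.673 0.044 0.099]', '303:[0.675 0.04  0.094]', '327:[ 0.694 -0.018  0.018]']
168 ['279:[0.674 0.1   0.014]', '290:[0.667 0.072 0.047]', '297:[0.664 0.055 0.057]', '299:[0.666 0.05  0.049]', '301:[0.656 0.044 0.091]', '303:[0.657 0.04  0.088]', '327:[ 0.674 -0.018  0.019]']
175 ['279:[0.658 0.101 0.009]', '290:[0.649 0.072 0.048]', '297:[0.65  0.055 0.046]', '299:[0.649 0.05  0.05 ]', '301:[0.641 0.044 0.086]', '303:[0.64  0.04  0.087]', '327:[ 0.658 -0.018  0.013]']
183 ['279:[0.637 0.1   0.013]', '290:[0.63  0.071 0.047]', '297:[0.631 0.055 0.041]', '299:[0.629 0.05  0.049]', '301:[0.62  0.044 0.091]', '303:[0.62  0.039 0.091]', '327:[ 0.638 -0.018  0.013]']
187 ['279:[0.628 0.1   0.009]', '290:[0.62  0.071 0.049]', '297:[0.62  0.055 0.048]', '299:[0.621 0.05  0.043]', '301:[0.617 0.045 0.062]', '303:[0.618 0.04  0.058]', '327:[ 0.627 -0.018  0.016]']
```

View pics/c1.png

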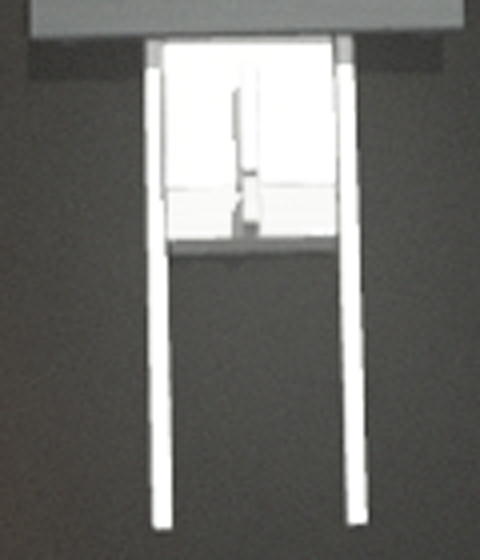

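View pics/c2.png

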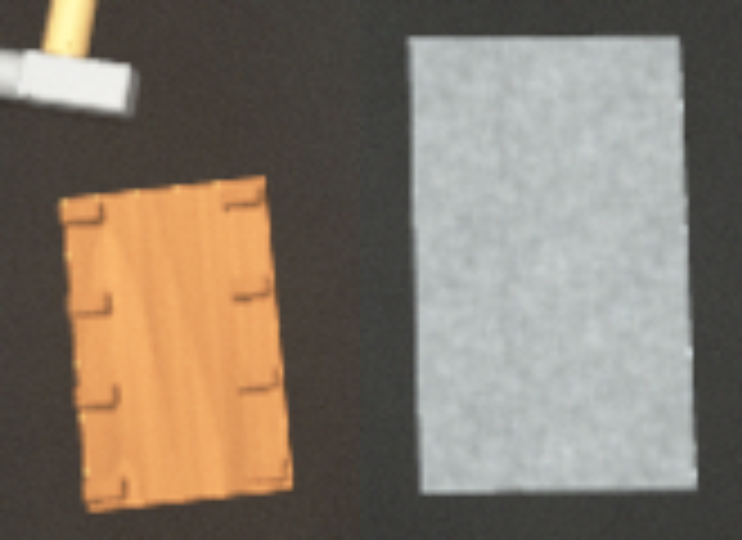

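```bash
cat >> h.py <<'E'
def ray(name,u,v,z,W=None):
    m=camera_model(name)
    if W is None:
        W=np.eye(4);Rc=np.array(m['R']);W[:3,:3]=Rc.T;W[:3,3]=-Rc.T@np.array(m['t'])
    r=W[:3,:3]@np.array([(u-m['cx'])/m['fx'],(v-m['cy'])/m['fy'],1]);return W[:3,3]+r*(z-W[2,3])/r[2]
E
python3 - <<'E'
from h import *
np.set_printoptions(precision=4,suppress=True)
c=lambda u,v,z,s=4,o=(240,130):ray('top',o[0]+(u+.5)/s-.5,o[1]+(v+.5)/s-.5,z)
for n,(u,v,z) in dict(Lb=(172,528,.015),Rb=(347,524,.015),Lt=(160,68,.015),Rt=(338,65,.015),shL=(30,38,.07),shR=(464,27,.07),fin_near=(251,222,.092),finmid=(251,174,.092),finfar=(250,65,.092),hoodL=(168,240,.048),hoodR=(338,236,.048)).items(): print(n,c(u,v,z))
for n,(u,v,z) in dict(a=(62,199,.022),b=(265,177,.022),cc=(292,490,.022),d=(88,513,.022)).items(): print('stand',c(u,v,z,4.5,(160,180)))
for n,(u,v,z) in dict(a=(408,37,.003),b=(680,37,.003),cc=(697,489,.003),d=(421,494,.003)).items(): print('mat',c(u-360,v,z,4.5,(385,180)))
E
```

```text
Lb [0.4429 0.0885 0.015 ]
Rb [ 0.4459 -0.0172  0.015 ]
Lt [0.7281 0.0996 0.015 ]
Rt [ 0.7309 -0.0105  0.015 ]
shL [0.7304 0.1737 0.07  ]
shR [ 0.7393 -0.0849  0.07  ]
fin_near [0.6151 0.0407 0.092 ]
finmid [0.6436 0.0409 0.092 ]
finfar [0.7088 0.0421 0.092 ]
hoodL [0.6131 0.0913 0.048 ]
hoodR [ 0.6163 -0.0106  0.048 ]
stand [0.5324 0.3532 0.022 ]
stand [0.545  0.2447 0.022 ]
stand [0.3771 0.226  0.022 ]
stand [0.3644 0.3336 0.022 ]
mat [ 0.6288 -0.1876  0.003 ]
mat [ 0.6299 -0.3378  0.003 ]
mat [ 0.3814 -0.3414  0.003 ]
mat [ 0.3779 -0.1921  0.003 ]
```

Call:
{"method": "play_rows", "body": {
  "rows": [
    {"spin": -7.3, "delta_pos": [0, 0, 0], "gripper": 1},
    {"spin": -7.4, "delta_pos": [0, 0, 0], "gripper": 1},
    {"delta_pos": [-42, 0, 42], "spin": 0, "gripper": 1},
    {"delta_pos": [-42, 0, 42], "spin": 0, "gripper": 1},
    {"delta_pos": [-42, 0, 42], "spin": 0, "gripper": 1},
    {"delta_pos": [-42, 0, 42], "spin": 0, "gripper": 1},
    {"delta_pos": [-42, 0, 42], "spin": 0, "gripper": 1},
    {"delta_pos": [-42, 0, 42], "spin": 0, "gripper": 1},
    {"delta_pos": [-42, 0, 42], "spin": 0, "gripper": 1},
    {"delta_pos": [-42, 0, 42], "spin": 0, "gripper": 1},
    {"delta_pos": [-42, 0, 42], "spin": 0, "gripper": 1},
    {"delta_pos": [-42, 0, 42], "spin": 0, "gripper": 1}
  ]
}}

```text
clock: 1.6
ee_pos: [0.5682, 0.1231, 0.249]
ee_rot: [-0.016, 0.02, -0.704, 0.71]
contact_force: [1.0, 1.2, 1.2]
gripper_width: 0.0851
```

```bash
cat >> h.py <<'E'
def go(x,y,z,psi):
    "tool deltas (mm) AFTER doing the spin first"
    p,R,s=tool(); ps=np.arctan2(R[0,2],-R[1,2]); sp=-np.degrees(psi-ps)
    Rn=R@Ro.from_euler('y',sp,degrees=True).as_matrix()
    print('at',p.round(4),'psi',ps.round(4),'spin',sp.round(2),'d',(Rn.T@(np.array([x,y,z])-p)*1000).round(1),'w',s['gripper_width'].round(4),'F',s['contact_force'].round(1),'t',s['clock'],'ydir',R[:,1].round(3))
E
python3 - <<'E'
from h import *
go(.644,.0415,.20,.033)
E
```

```text
Traceback (most recent call last):
  File "h.py", line 28, in go
    print('at',p.round(4),'psi',ps.round(4),'spin',sp.round(2),'d',(Rn.T@(np.array([x,y,z])-p)*1000).round(1),'w',s['gripper_width'].round(4),'F',s['contact_force'].round(1),'t',s['clock'],'ydir',R[:,1].round(3))
                                                                                                                  ^^^^^^^^^^^^^^^^^^^^^^^^
AttributeError: 'float' object has no attribute 'round'
```

```bash
sed -i "s/s\['gripper_width'\].round(4)/round(s['gripper_width'],4)/;s/s\['contact_force'\].round(1)/np.round(s['contact_force'],1)/" h.py
python3 - <<'E'
from h import *
go(.644,.0415,.20,.033)
E
```

```text
at [0.5682 0.1231 0.249 ] psi 0.0507 spin 1.01 d [-73.3  49.4  83.6] w 0.0851 F [1.  1.2 1.2] t 1.6 ydir [-0.005 -0.009 -1.   ]
```

Call:
{"method": "play_rows", "body": {
  "rows": [
    {"delta_pos": [0, 0, 0], "spin": 1, "gripper": 1},
    {"delta_pos": [-25, 16, 28], "spin": 0, "gripper": 1},
    {"delta_pos": [-25, 16, 28], "spin": 0, "gripper": 1},
    {"delta_pos": [-23, 16, 27], "spin": 0, "gripper": 1},
    {"delta_pos": [0, 0, 0], "spin": 0, "gripper": 1}
  ]
}}

```text
clock: 2.22
ee_pos: [0.6454, 0.0381, 0.1963]
ee_rot: [-0.006, 0.014, -0.704, 0.71]
contact_force: [-0.0, 0.7, -0.6]
gripper_width: 0.0855
```

```bash
python3 - <<'E'
from h import *
go(.644,.0415,.20,.033)
im,d,m,W=cam('wrist'); cv2.imwrite('pics/w1.png',im); np.savez('w1.npz',X=world(d,m,W),W=W)
E
```

```text
at [0.6454 0.0381 0.1963] psi 0.0283 spin -0.27 d [ 1.3 -3.7 -3.4] w 0.0855 F [-0.   0.7 -0.6] t 2.225 ydir [-0.011 -0.01  -1.   ]
```

View pics/w1.png

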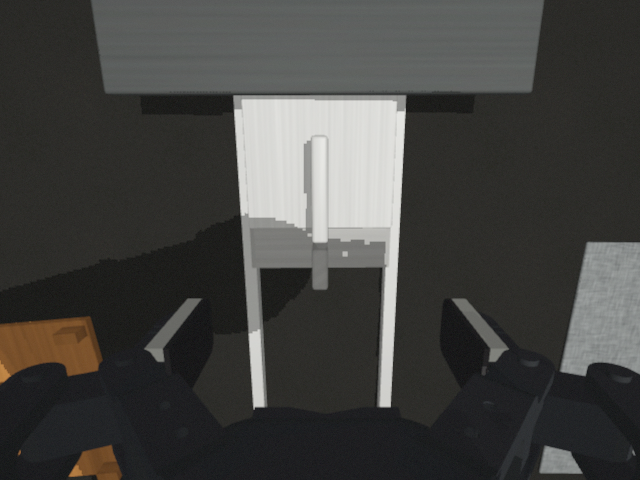

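```bash
python3 - <<'E'
from h import *
W=np.load('w1.npz')['W']
for u,v,z in ((320,136,.092),(320,243,.092),(320,290,.092),(105,94,.07),(532,92,.07)): print(ray('wrist',u,v,z,W).round(4))
go(.642,.042,.078,.033)
E
```

```text
[0.7101 0.0423 0.092 ]
[0.647  0.0408 0.092 ]
[0.6161 0.04   0.092 ]
[0.7305 0.1722 0.07  ]
[ 0.7394 -0.0855  0.07  ]
at [0.6453 0.0391 0.1976] psi 0.0295 spin -0.2 d [  2.1 119.6  -4.1] w 0.0854 F [-0.5 -0.1  0.2] t 2.275 ydir [-0.009 -0.009 -1.   ]
```

Call:
{"method": "play_rows", "body": {
  "rows": [
    {"delta_pos": [0, 30, -2], "spin": 0, "gripper": 1},
    {"delta_pos": [0, 30, 0], "spin": 0, "gripper": 1},
    {"delta_pos": [0, 30, 0], "spin": 0, "gripper": 0.7},
    {"delta_pos": [0, 20, 0], "spin": 0, "gripper": 0.5},
    {"delta_pos": [0, 6, 0], "spin": 0, "gripper": 0.5},
    {"delta_pos": [0, 0, 0], "spin": 0, "gripper": 0.5}
  ]
}}

```text
clock: 3.02
ee_pos: [0.6436, 0.0477, 0.0848]
ee_rot: [-0.013, 0.013, -0.705, 0.709]
contact_force: [0.2, 0.2, 0.0]
gripper_width: 0.0428
```

```bash
python3 - <<'E'
from h import *
go(.6445,.0412,.078,.033)
E
```

```text
at [0.6436 0.0477 0.0848] psi 0.0368 spin 0.22 d [-0.7  6.8  6.5] w 0.0428 F [0.2 0.2 0. ] t 3.025 ydir [-0.    -0.006 -1.   ]
```

Call:
{"method": "play_rows", "body": {
  "rows": [
    {"delta_pos": [-1, 4, 4], "spin": 0, "gripper": 0.5},
    {"delta_pos": [0, 2, 2], "spin": 0, "gripper": 0.4},
    {"delta_pos": [0, 0, 0], "spin": 0, "gripper": 0.3}
  ]
}}

```text
clock: 3.4
ee_pos: [0.6461, 0.042, 0.0812]
ee_rot: [-0.015, 0.012, -0.705, 0.709]
contact_force: [-0.7, 0.4, -0.3]
gripper_width: 0.0255
```

```bash
python3 - <<'E'
from h import *
go(.6445,.0412,.078,.033)
im,d,m,W=cam('wrist'); cv2.imwrite('pics/w2.png',im)
E
```

```text
at [0.6461 0.042  0.0812] psi 0.0374 spin 0.25 d [1.6 3.2 0.7] w 0.0255 F [-0.7  0.4 -0.3] t 3.4 ydir [ 0.004 -0.005 -1.   ]
```

View pics/w2.png

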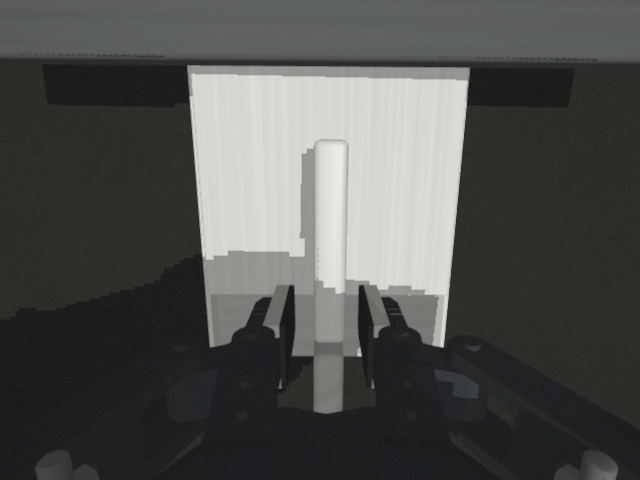

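Call:
{"method": "play_rows", "body": {
  "force": 60,
  "rows": [
    {"delta_pos": [1, 3, 0], "spin": 0, "gripper": 0.25},
    {"delta_pos": [0, 0, 0], "spin": 0, "gripper": 0},
    {"delta_pos": [0, 0, 0], "spin": 0, "gripper": 0},
    {"delta_pos": [0, 0, 0], "spin": 0, "gripper": 0}
  ]
}}

```text
clock: 3.95
ee_pos: [0.645, 0.0415, 0.0782]
ee_rot: [-0.014, 0.012, -0.705, 0.709]
contact_force: [0.3, -1.9, -0.2]
gripper_width: 0.0096
```

```bash
python3 - <<'E'
from h import *
go(.6445-.168,.0412-.0055,.078,.033)
E
```

```text
at [0.645  0.0415 0.0782] psi 0.0367 spin 0.21 d [168.6  -0.5   0.2] w 0.0096 F [ 0.3 -1.9 -0.2] t 3.95 ydir [ 0.004 -0.006 -1.   ]
```

Call:
{"method": "play_rows", "body": {
  "rows": [
    {"delta_pos": [10, 0, 0], "spin": 0, "gripper": 0},
    {"delta_pos": [18, 0, 0], "spin": 0, "gripper": 0},
    {"delta_pos": [18, 0, 0], "spin": 0, "gripper": 0},
    {"delta_pos": [18, 0, 0], "spin": 0, "gripper": 0},
    {"delta_pos": [18, 0, 0], "spin": 0, "gripper": 0},
    {"delta_pos": [18, 0, 0], "spin": 0, "gripper": 0}
  ]
}}

```text
clock: 4.7
ee_pos: [0.5468, 0.0396, 0.0784]
ee_rot: [-0.019, 0.007, -0.706, 0.708]
contact_force: [3.8, -0.3, -2.7]
gripper_width: 0.0092
```

```bash
python3 - <<'E'
from h import *
go(.6445-.168,.0412-.0055,.078,.033)
im,d,m,W=cam('wrist'); cv2.imwrite('pics/w3.png',im)
E
```

```text
at [0.5468 0.0396 0.0784] psi 0.0375 spin 0.26 d [70.4 -0.8  1.5] w 0.0092 F [ 3.8 -0.3 -2.7] t 4.7 ydir [ 0.017 -0.002 -1.   ]
```

View pics/w3.png

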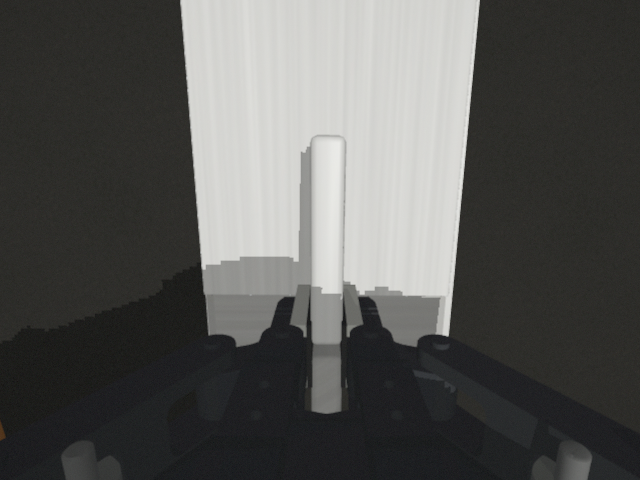

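Call:
{"method": "play_rows", "body": {
  "rows": [
    {"delta_pos": [16, 0, 0], "spin": 0, "gripper": 0},
    {"delta_pos": [16, 0, 0], "spin": 0, "gripper": 0},
    {"delta_pos": [16, 0, 0], "spin": 0, "gripper": 0},
    {"delta_pos": [16, 0, 0], "spin": 0, "gripper": 0},
    {"delta_pos": [10, 0, 0], "spin": 0, "gripper": 0},
    {"delta_pos": [0, 0, 0], "spin": 0, "gripper": 0},
    {"delta_pos": [0, 0, 0], "spin": 0, "gripper": 0}
  ]
}}

```text
clock: 5.62
ee_pos: [0.4703, 0.0378, 0.0782]
ee_rot: [-0.021, 0.007, -0.707, 0.707]
contact_force: [1.9, 0.4, -1.6]
gripper_width: 0.0092
```

```bash
python3 - <<'E'
from h import *
go(.6445-.168,.0412-.0055,.078,.033)
im,d,m,W=cam('top'); cv2.imwrite('pics/t4.png',cv2.resize(im[60:260,200:400],None,fx=3,fy=3))
E
```

```text
at [0.4703 0.0378 0.0782] psi 0.0396 spin 0.38 d [-6.1  0.3  2.3] w 0.0092 F [ 1.9  0.4 -1.6] t 5.625 ydir [ 0.02  -0.001 -1.   ]
```

View pics/t4.png

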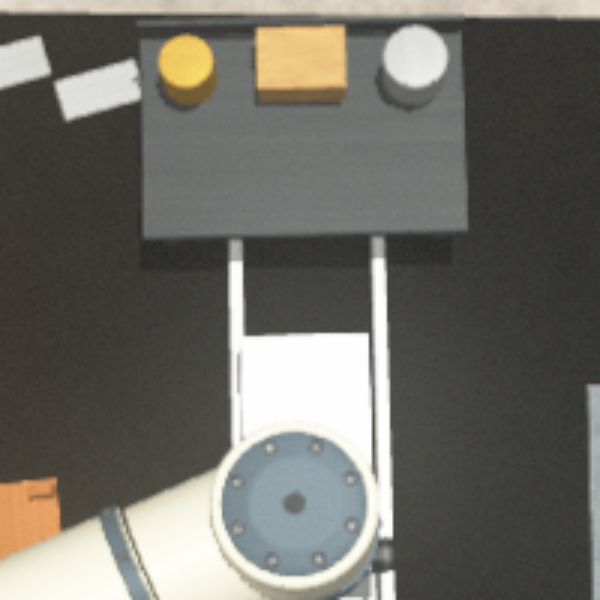

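Call:
{"method": "play_rows", "body": {
  "rows": [
    {"delta_pos": [-4, -10, 0], "spin": 0, "gripper": 0},
    {"delta_pos": [-5, -9, 0], "spin": 0, "gripper": 0},
    {"delta_pos": [-5, -9, 0], "spin": 0, "gripper": 0},
    {"delta_pos": [-5, -8, 0], "spin": 0, "gripper": 0},
    {"delta_pos": [-6, -8, 0], "spin": 0, "gripper": 0},
    {"delta_pos": [-6, -8, 0], "spin": 0, "gripper": 0},
    {"delta_pos": [0, 0, 0], "spin": 0, "gripper": 0}
  ]
}}

```text
clock: 6.55
ee_pos: [0.4995, 0.0381, 0.1303]
ee_rot: [-0.017, 0.01, -0.706, 0.708]
contact_force: [0.3, 0.3, -9.6]
gripper_width: 0.0092
```

```bash
python3 - <<'E'
from h import *
go(.4703,.0378,.0782,.033)
im,d,m,W=cam('scene'); a=cv2.resize(im[180:420,230:470],None,fx=2,fy=2)
im,d,m,W=cam('wrist'); cv2.imwrite('pics/w5.png',np.hstack([a[:,:380],im[::1,::1][:480,110:530]]))
E
```

```text
at [0.4995 0.0381 0.1303] psi 0.0371 spin 0.24 d [29.7 51.8 -0.8] w 0.0092 F [ 0.3  0.3 -9.6] t 6.55 ydir [ 0.01  -0.003 -1.   ]
```

View pics/w5.png

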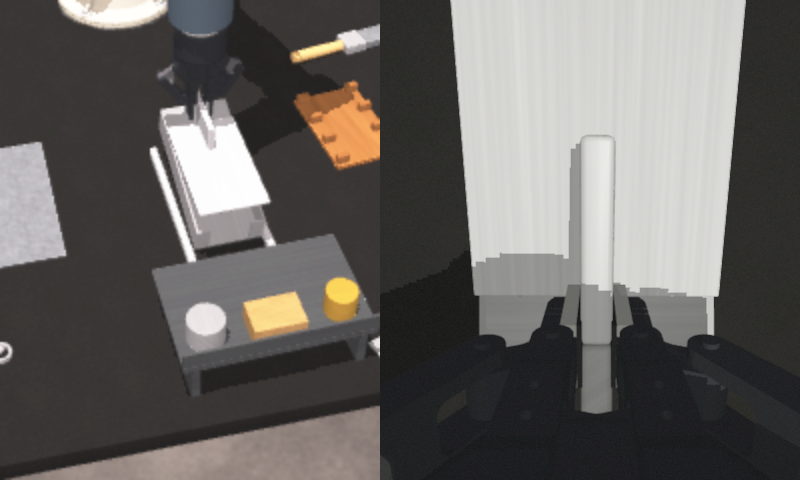

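Call:
{"method": "play_rows", "body": {
  "rows": [
    {"delta_pos": [6, 10, 0], "spin": 0, "gripper": 0},
    {"delta_pos": [6, 10, 0], "spin": 0, "gripper": 0},
    {"delta_pos": [6, 10, 0], "spin": 0, "gripper": 0},
    {"delta_pos": [6, 10, 0], "spin": 0, "gripper": 0},
    {"delta_pos": [6, 9, 0], "spin": 0, "gripper": 0},
    {"delta_pos": [0, 4, 0], "spin": 0, "gripper": 0},
    {"delta_pos": [0, 0, 0], "spin": 0, "gripper": 0}
  ]
}}

```text
clock: 7.52
ee_pos: [0.4704, 0.0373, 0.0794]
ee_rot: [-0.022, 0.007, -0.706, 0.708]
contact_force: [1.2, 0.6, -6.3]
gripper_width: 0.0092
```

```bash
python3 - <<'E'
from h import *
go(.4703,.0378,.0782,.033)
E
```

```text
at [0.4704 0.0373 0.0794] psi 0.041 spin 0.46 d [ 0.1  1.1 -0.5] w 0.0092 F [ 1.2  0.6 -6.3] t 7.525 ydir [ 0.02  -0.002 -1.   ]
```

Now a softer grip, and raise along the arc.

Call:
{"method": "play_rows", "body": {
  "force": 25,
  "rows": [
    {"delta_pos": [0, 1, 0], "spin": 0, "gripper": 0},
    {"delta_pos": [0, 0, 0], "spin": 0, "gripper": 0},
    {"delta_pos": [-4, -10, 0], "spin": 0, "gripper": 0},
    {"delta_pos": [-5, -9, 0], "spin": 0, "gripper": 0},
    {"delta_pos": [-5, -9, 0], "spin": 0, "gripper": 0},
    {"delta_pos": [0, 0, 0], "spin": 0, "gripper": 0}
  ]
}}

```text
clock: 8.28
ee_pos: [0.483, 0.0376, 0.1063]
ee_rot: [-0.02, 0.009, -0.706, 0.708]
contact_force: [0.9, -0.8, -6.5]
gripper_width: 0.0091
```

```bash
cat > look.py <<'E'
import sys
from h import *
go(.4703,.0378,.0782,.033)
im,d,m,W=cam('scene'); a=cv2.resize(im[180:420,230:470],None,fx=2,fy=2)
im,d,m,W=cam('wrist'); cv2.imwrite(sys.argv[1],np.hstack([a[:,:380],im[::1,::1][:480,110:530]]))
E
python3 look.py pics/w6.png
```

```text
at [0.483  0.0376 0.1063] psi 0.0402 spin 0.41 d [13.1 27.9 -0.7] w 0.0091 F [ 0.9 -0.8 -6.5] t 8.275 ydir [ 0.015 -0.003 -1.   ]
```

View pics/w6.png

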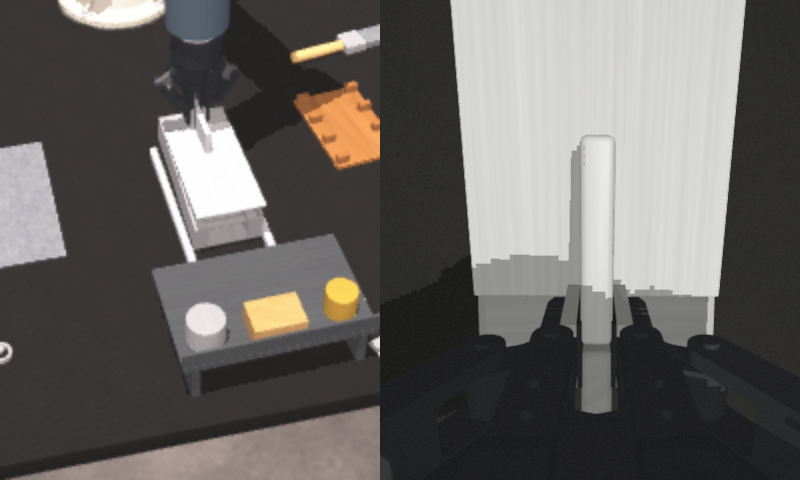

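```bash
cat >> h.py <<'E'
def tilt():
    im,d,m,W=cam('wrist'); X=world(d,m,W)
    P=np.concatenate([X[20:250,360:425].reshape(-1,3),X[20:250,215:285].reshape(-1,3)]); P=P[np.isfinite(P).all(1)]
    A=np.c_[P[:,:2],np.ones(len(P))]
    for _ in range(4):
        c=np.linalg.lstsq(A,P[:,2],rcond=None)[0]; r=abs(A@c-P[:,2]); k=r<max(.004,np.median(r)*2); A,P=A[k],P[k]
    print('lid plane slope x,y',c[:2].round(3),'tilt',round(float(np.arctan(np.hypot(*c[:2]))),3),'n',len(P),'z range',P[:,2].min().round(3),P[:,2].max().round(3))
    return im
E
python3 -c "
from h import *
tilt()"
```

```text
lid plane slope x,y [ 0.004 -0.004] tilt 0.005 n 30931 z range 0.077 0.082
```

Call:
{"method": "play_rows", "body": {
  "force": 20,
  "rows": [
    {"delta_pos": [0, 0, 0], "spin": 0, "gripper": 0},
    {"delta_pos": [0, 0, 0], "spin": 0, "gripper": 0},
    {"delta_pos": [0, 0, 0], "spin": 0, "gripper": 0}
  ]
}}

```text
clock: 8.8
ee_pos: [0.4826, 0.0376, 0.1059]
ee_rot: [-0.02, 0.009, -0.706, 0.708]
contact_force: [0.0, -0.1, -4.3]
gripper_width: 0.0097
```

```bash
python3 -c "
from h import *
go(.4703,.0378,.0782,.033)
tilt()"
```

```text
at [0.4826 0.0376 0.1059] psi 0.0406 spin 0.44 d [12.7 27.5 -0.7] w 0.0097 F [ 0.  -0.1 -4.3] t 8.8 ydir [ 0.015 -0.003 -1.   ]
lid plane slope x,y [-0.149 -0.009] tilt 0.149 n 30913 z range 0.059 0.077
```

Call:
{"method": "play_rows", "body": {
  "rows": [
    {"delta_pos": [-5, -9, 0], "spin": 0, "gripper": 0},
    {"delta_pos": [-6, -9, 0], "spin": 0, "gripper": 0},
    {"delta_pos": [-6, -8, 0], "spin": 0, "gripper": 0},
    {"delta_pos": [-6, -8, 0], "spin": 0, "gripper": 0},
    {"delta_pos": [0, 0, 0], "spin": 0, "gripper": 0},
    {"delta_pos": [0, 0, 0], "spin": 0, "gripper": 0}
  ]
}}

```text
clock: 9.6
ee_pos: [0.5067, 0.0387, 0.1425]
ee_rot: [-0.019, 0.009, -0.706, 0.708]
contact_force: [1.0, 0.5, -5.7]
gripper_width: 0.0096
```

```bash
python3 -c "
from h import *
go(.4703,.0378,.0782,.033)
im=tilt(); cv2.imwrite('pics/w7.png',im)"
```

```text
at [0.5067 0.0387 0.1425] psi 0.0402 spin 0.41 d [37.4 63.8 -0.6] w 0.0096 F [ 1.   0.5 -5.7] t 9.6 ydir [ 0.015 -0.003 -1.   ]
lid plane slope x,y [-0.396 -0.02 ] tilt 0.377 n 30815 z range 0.064 0.107
```

View pics/w7.png

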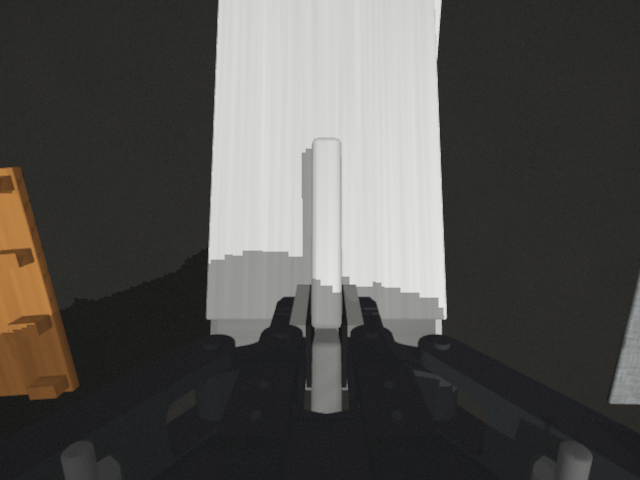

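Call:
{"method": "play_rows", "body": {
  "rows": [
    {"delta_pos": [-8, -8, 0], "spin": 0, "gripper": 0},
    {"delta_pos": [-8, -7, 0], "spin": 0, "gripper": 0},
    {"delta_pos": [-8, -7, 0], "spin": 0, "gripper": 0},
    {"delta_pos": [-8, -7, 0], "spin": 0, "gripper": 0},
    {"delta_pos": [-9, -6, 0], "spin": 0, "gripper": 0},
    {"delta_pos": [-9, -6, 0], "spin": 0, "gripper": 0},
    {"delta_pos": [-5, -3, 0], "spin": 0, "gripper": 0},
    {"delta_pos": [0, 0, 0], "spin": 0, "gripper": 0},
    {"delta_pos": [0, 0, 0], "spin": 0, "gripper": 0},
    {"delta_pos": [0, 0, 0], "spin": 0, "gripper": 0}
  ]
}}

```text
clock: 10.9
ee_pos: [0.5636, 0.041, 0.1883]
ee_rot: [-0.018, 0.01, -0.706, 0.708]
contact_force: [0.2, 0.6, -8.1]
gripper_width: 0.0093
```

```bash
python3 -c "
from h import *
go(.4703,.0378,.0782,.033)
im=tilt(); cv2.imwrite('pics/w8.png',im)"
```

```text
at [0.5636 0.041  0.1883] psi 0.0399 spin 0.4 d [ 94.4 109.1  -0.3] w 0.0093 F [ 0.2  0.6 -8.1] t 10.9 ydir [ 0.01  -0.004 -1.   ]
lid plane slope x,y [-1.005 -0.072] tilt 0.789 n 16644 z range 0.006 0.14
```

View pics/w8.png

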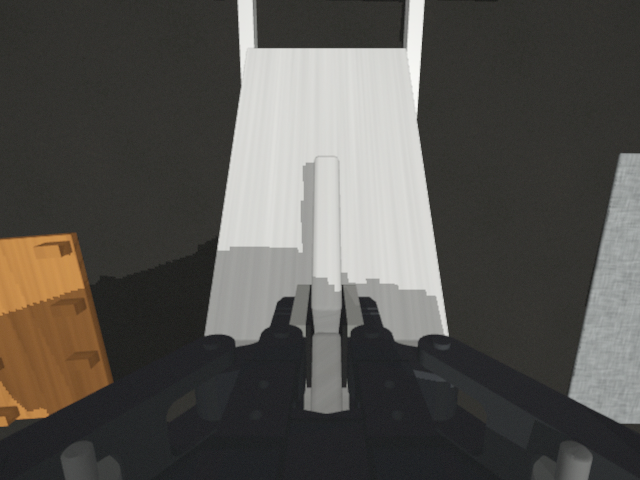

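Call:
{"method": "play_rows", "body": {
  "rows": [
    {"delta_pos": [0, 0, 0], "spin": 0, "gripper": 0},
    {"delta_pos": [0, 0, 0], "spin": 0, "gripper": 0},
    {"delta_pos": [0, 0, 0], "spin": 0, "gripper": 0},
    {"delta_pos": [0, 0, 0], "spin": 0, "gripper": 0},
    {"delta_pos": [0, 0, 0], "spin": 0, "gripper": 0},
    {"delta_pos": [0, 0, 0], "spin": 0, "gripper": 0},
    {"delta_pos": [0, 0, 0], "spin": 0, "gripper": 0},
    {"delta_pos": [0, 0, 0], "spin": 0, "gripper": 0},
    {"delta_pos": [0, 0, 0], "spin": 0, "gripper": 0},
    {"delta_pos": [0, 0, 0], "spin": 0, "gripper": 0}
  ]
}}

```text
clock: 12.2
ee_pos: [0.5634, 0.0411, 0.1882]
ee_rot: [-0.018, 0.01, -0.706, 0.708]
contact_force: [0.1, -0.6, -7.5]
gripper_width: 0.0097
```

```bash
cat >> h.py <<'E'
def lidtilt(v0=100):
    "slope of the lid surface using columns next to the fin, rows v0..230"
    im,d,m,W=cam('wrist'); X=world(d,m,W)
    P=np.concatenate([X[v0:240,355:400].reshape(-1,3),X[v0:240,250:295].reshape(-1,3)]); P=P[np.isfinite(P).all(1)]
    A=np.c_[P[:,:2],np.ones(len(P))]; c=np.linalg.lstsq(A,P[:,2],rcond=None)[0]
    print('tilt',np.arctan(-c[0]).round(3),'yslope',c[1].round(3),'rms',np.std(A@c-P[:,2]).round(4)); return im
E
python3 -c "
from h import *
go(.4703,.0378,.0782,.033)
im=lidtilt(); im2,*_=cam('scene'); cv2.imwrite('pics/w9.png',np.hstack([im[:,200:460],cv2.resize(im2[180:420,230:470],None,fx=2,fy=2)]))"
```

```text
at [0.5634 0.0411 0.1882] psi 0.0401 spin 0.4 d [ 94.3 109.   -0.3] w 0.0097 F [ 0.1 -0.6 -7.5] t 12.2 ydir [ 0.01  -0.004 -1.   ]
tilt 0.734 yslope -0.042 rms 0.0007
```

View pics/w9.png

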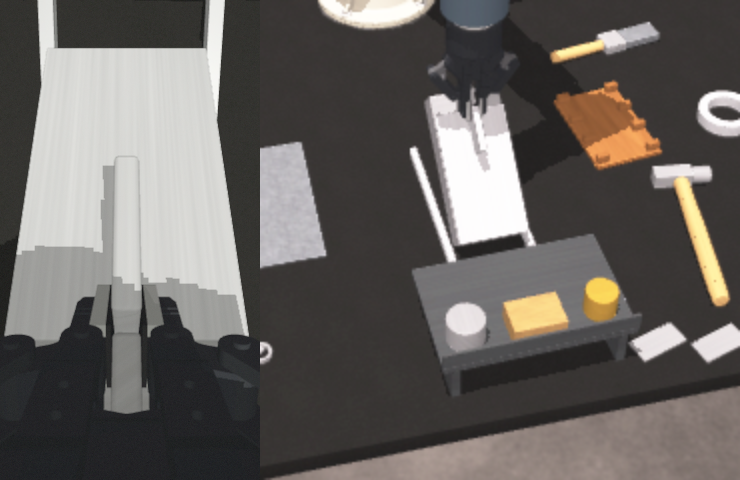

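Call:
{"method": "play_rows", "body": {
  "rows": [
    {"delta_pos": [3, 6, 0], "spin": 0, "gripper": 0},
    {"delta_pos": [10, 6, 0], "spin": 0, "gripper": 0},
    {"delta_pos": [10, 6, 0], "spin": 0, "gripper": 0},
    {"delta_pos": [9, 6, 0], "spin": 0, "gripper": 0},
    {"delta_pos": [8, 6, 0], "spin": 0, "gripper": 0},
    {"delta_pos": [8, 7, 0], "spin": 0, "gripper": 0},
    {"delta_pos": [7, 7, 0], "spin": 0, "gripper": 0},
    {"delta_pos": [0, 0, 0], "spin": 0, "gripper": 0}
  ]
}}

```text
clock: 13.3
ee_pos: [0.507, 0.0378, 0.147]
ee_rot: [-0.021, 0.008, -0.705, 0.709]
contact_force: [-0.7, 0.9, -3.0]
gripper_width: 0.0095
```

```bash
python3 -c "
from h import *
go(.4703,.0378,.0782,.033)
im=lidtilt(); cv2.imwrite('pics/w10.png',im)"
```

```text
at [0.507  0.0378 0.147 ] psi 0.0416 spin 0.49 d [37.9 68.1 -1.6] w 0.0095 F [-0.7  0.9 -3. ] t 13.3 ydir [ 0.019 -0.005 -1.   ]
tilt 0.404 yslope -0.023 rms 0.0007
```

View pics/w10.png

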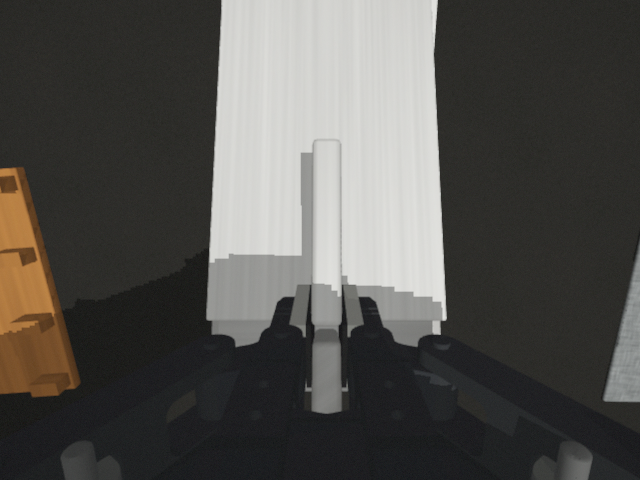

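Call:
{"method": "play_rows", "body": {
  "rows": [
    {"delta_pos": [7, 8, 0], "spin": 0, "gripper": 0},
    {"delta_pos": [7, 8, 0], "spin": 0, "gripper": 0},
    {"delta_pos": [6, 9, 0], "spin": 0, "gripper": 0},
    {"delta_pos": [6, 9, 0], "spin": 0, "gripper": 0},
    {"delta_pos": [5, 9, 0], "spin": 0, "gripper": 0},
    {"delta_pos": [5, 9, 0], "spin": 0, "gripper": 0},
    {"delta_pos": [4, 10, 0], "spin": 0, "gripper": 0},
    {"delta_pos": [0, 0, 0], "spin": 0, "gripper": 0}
  ]
}}

```text
clock: 14.35
ee_pos: [0.4668, 0.0355, 0.0809]
ee_rot: [-0.022, 0.008, -0.705, 0.709]
contact_force: [-2.6, -0.7, -1.6]
gripper_width: 0.0096
```

```bash
python3 -c "
from h import *
go(.4703,.0378,.0782,.033)
im=lidtilt(); cv2.imwrite('pics/w11.png',im)"
```

```text
at [0.4668 0.0355 0.0809] psi 0.0424 spin 0.54 d [-3.5  2.8 -2.2] w 0.0096 F [-2.6 -0.7 -1.6] t 14.35 ydir [ 0.021 -0.005 -1.   ]
tilt 0.001 yslope -0.003 rms 0.0006
```

Call:
{"method": "play_rows", "body": {
  "rows": [
    {"delta_pos": [0, 2, 0], "spin": 0, "gripper": 0},
    {"delta_pos": [0, 2, 0], "spin": 0, "gripper": 0},
    {"delta_pos": [0, 0, 0], "spin": 0, "gripper": 0}
  ]
}}

```text
clock: 14.78
ee_pos: [0.4669, 0.0355, 0.081]
ee_rot: [-0.023, 0.007, -0.705, 0.709]
contact_force: [-0.2, -0.4, -4.2]
gripper_width: 0.0096
```

```bash
python3 -c "
from h import *
go(.4703,.0378,.0782,.033)
im=lidtilt(); cv2.imwrite('pics/w11.png',im); im2,*_=cam('scene'); cv2.imwrite('pics/w12.png',np.hstack([im[:,120:520],cv2.resize(im2[210:370,270:400],None,fx=3,fy=3)]))"
```

```text
at [0.4669 0.0355 0.081 ] psi 0.0431 spin 0.58 d [-3.4  2.8 -2.2] w 0.0096 F [-0.2 -0.4 -4.2] t 14.775 ydir [ 0.023 -0.005 -1.   ]
tilt 0.002 yslope -0.002 rms 0.0006
```

View pics/w12.png

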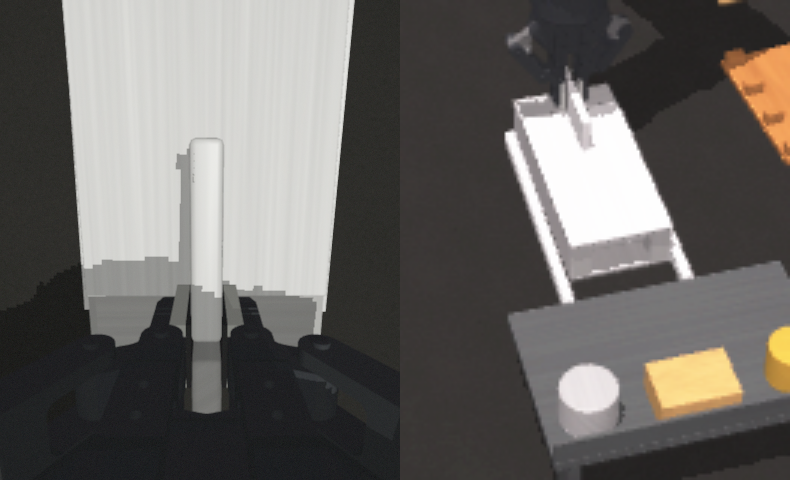

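Call:
{"method": "play_rows", "body": {
  "rows": [
    {"delta_pos": [0, 4, 0], "spin": 0, "gripper": 0},
    {"delta_pos": [0, 0, 0], "spin": 0, "gripper": 0.15},
    {"delta_pos": [0, 0, 0], "spin": 0, "gripper": 0.3},
    {"delta_pos": [0, 0, 0], "spin": 0, "gripper": 0.3},
    {"delta_pos": [0, 0, 0], "spin": 0, "gripper": 0.3}
  ]
}}

```text
clock: 15.5
ee_pos: [0.4706, 0.0362, 0.0805]
ee_rot: [-0.026, 0.006, -0.705, 0.709]
contact_force: [0.4, 0.8, 1.2]
gripper_width: 0.0258
```

```bash
python3 -c "
from h import *
go(.4703,.0378,.0782,.033)
im,d,m,W=cam('wrist'); X=world(d,m,W); print(np.nanmean(X[60:230,360:430].reshape(-1,3),0)); cv2.imwrite('pics/w13.png',im); np.savez('w13.npz',W=W)"
```

```text
at [0.4706 0.0362 0.0805] psi 0.0454 spin 0.71 d [ 0.3  2.3 -1.6] w 0.0258 F [0.4 0.8 1.2] t 15.5 ydir [ 0.03  -0.005 -1.   ]
[0.53459502 0.01258736 0.05171087]
```

View pics/w13.png

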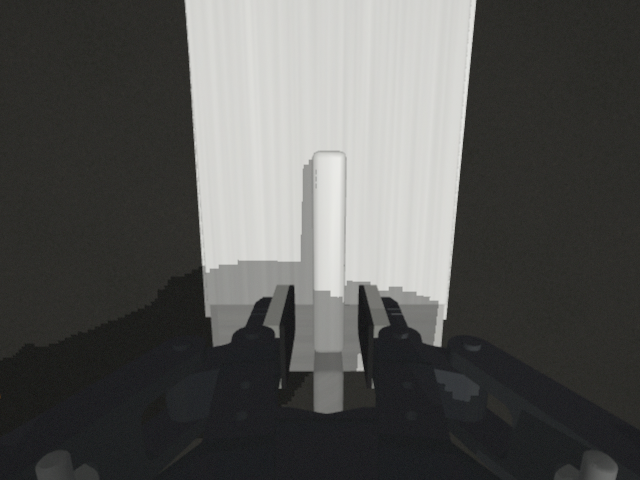

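```bash
python3 -c "
from h import *
W=np.load('w13.npz')['W']
for u,v in((329,152),(329,351)): print(ray('wrist',u,v,.092,W))
a=ray('wrist',329,152,.092,W)
go(a[0]-.023,a[1],.077,.033)"
```

```text
[0.53134206 0.03825155 0.092     ]
[0.46928872 0.03525336 0.092     ]
at [0.4706 0.0362 0.0805] psi 0.0454 spin 0.71 d [-37.7   4.6  -0.8] w 0.0256 F [ 0.2 -0.3 -1. ] t 15.55 ydir [ 0.03  -0.005 -1.   ]
```

Call:
{"method": "play_rows", "body": {
  "force": 40,
  "rows": [
    {"delta_pos": [-14, 0, 0], "spin": 0, "gripper": 0.3},
    {"delta_pos": [-14, 0, 0], "spin": 0, "gripper": 0.3},
    {"delta_pos": [-11, 3, 0], "spin": 0, "gripper": 0.3},
    {"delta_pos": [0, 2, 0], "spin": 0, "gripper": 0.3},
    {"delta_pos": [0, 0, 0], "spin": 0, "gripper": 0},
    {"delta_pos": [0, 0, 0], "spin": 0, "gripper": 0},
    {"delta_pos": [0, 0, 0], "spin": 0, "gripper": 0},
    {"delta_pos": [0, 0, 0], "spin": 0, "gripper": 0}
  ]
}}

```text
clock: 16.55
ee_pos: [0.5128, 0.038, 0.0759]
ee_rot: [-0.026, 0.006, -0.705, 0.709]
contact_force: [0.5, 0.5, 0.7]
gripper_width: 0.0094
```

```bash
python3 -c "
from h import *
go(.509,.037,.077,.033)
im,d,m,W=cam('wrist'); cv2.imwrite('pics/w14.png',im)"
```

```text
at [0.5128 0.038  0.0759] psi 0.0452 spin 0.7 d [ 3.8 -1.2  0.9] w 0.0094 F [0.5 0.5 0.7] t 16.55 ydir [ 0.03  -0.005 -1.   ]
```

View pics/w14.png

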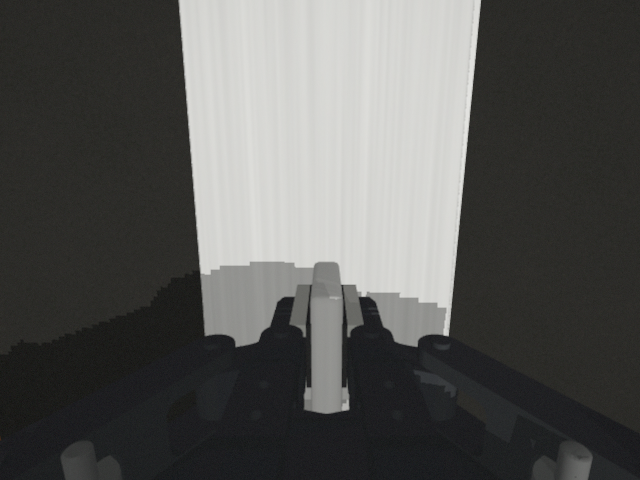

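Call:
{"method": "play_rows", "body": {
  "rows": [
    {"delta_pos": [0, -8, 0], "spin": 0, "gripper": 0},
    {"delta_pos": [0, -12, 0], "spin": 0, "gripper": 0},
    {"delta_pos": [0, -25, 0], "spin": 0, "gripper": 0},
    {"delta_pos": [0, -25, 0], "spin": 0, "gripper": 0},
    {"delta_pos": [0, -25, 0], "spin": 0, "gripper": 0},
    {"delta_pos": [6, 0, 15], "spin": 0, "gripper": 0},
    {"delta_pos": [6, 0, 30], "spin": 0, "gripper": 0},
    {"delta_pos": [6, 0, 38], "spin": 0, "gripper": 0},
    {"delta_pos": [6, 0, 38], "spin": 0, "gripper": 0},
    {"delta_pos": [6, 0, 38], "spin": 0, "gripper": 0}
  ]
}}

```text
clock: 17.85
ee_pos: [0.4826, -0.126, 0.176]
ee_rot: [-0.026, 0.008, -0.705, 0.709]
contact_force: [0.2, 0.4, -2.1]
gripper_width: 0.0099
```

```bash
python3 -c "
from h import *
go(.471,-.266,.12,.016)
im,d,m,W=cam('scene'); cv2.imwrite('pics/s15.png',im)
im,d,m,W=cam('top'); cv2.imwrite('pics/t15.png',cv2.resize(im[120:280,230:430],None,fx=4,fy=4)[:600])"
```

```text
at [ 0.4826 -0.126   0.176 ] psi 0.0492 spin 1.9 d [ 15.2  56.2 139.5] w 0.0099 F [ 0.2  0.4 -2.1] t 17.85 ydir [ 0.026 -0.004 -1.   ]
```

View pics/s15.png

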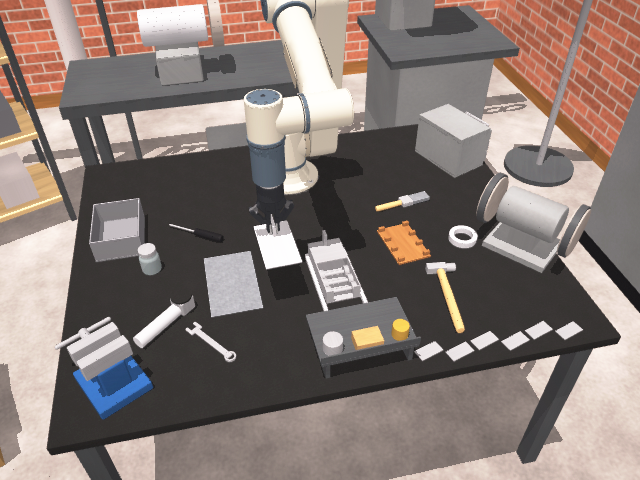

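View pics/t15.png

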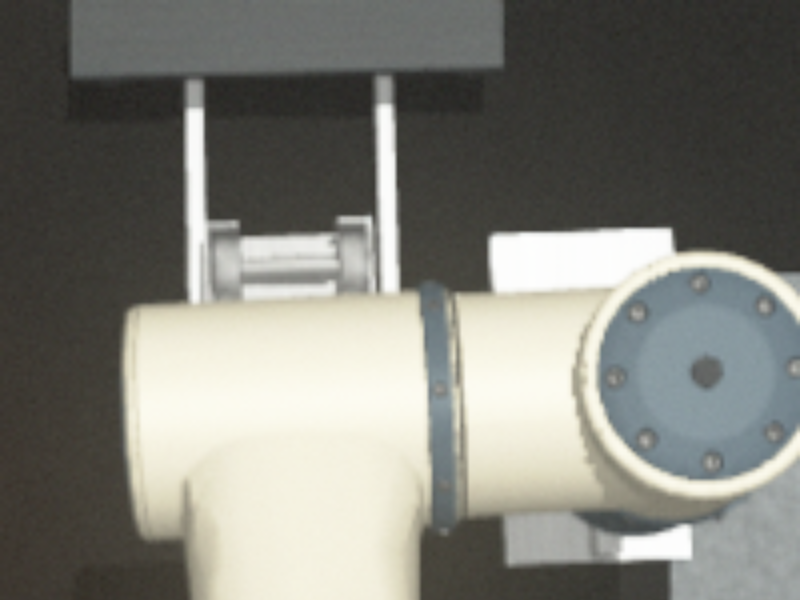

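Call:
{"method": "play_rows", "body": {
  "rows": [
    {"delta_pos": [0, 0, 0], "spin": 1.9, "gripper": 0},
    {"delta_pos": [4, 0, 38], "spin": 0, "gripper": 0},
    {"delta_pos": [4, 0, 38], "spin": 0, "gripper": 0},
    {"delta_pos": [4, 0, 38], "spin": 0, "gripper": 0},
    {"delta_pos": [3, 10, 20], "spin": 0, "gripper": 0},
    {"delta_pos": [0, 25, 0], "spin": 0, "gripper": 0},
    {"delta_pos": [0, 25, 0], "spin": 0, "gripper": 0},
    {"delta_pos": [0, 20, 0], "spin": 0, "gripper": 0},
    {"delta_pos": [0, 0, 0], "spin": 0, "gripper": 0}
  ]
}}

```text
clock: 19.08
ee_pos: [0.4679, -0.2619, 0.0919]
ee_rot: [-0.009, -0.005, -0.706, 0.708]
contact_force: [-0.5, -0.1, -1.9]
gripper_width: 0.0091
```

```bash
python3 -c "
from h import *
go(.471,-.266,.037,.016)
im,d,m,W=cam('wrist'); cv2.imwrite('pics/w16.png',im)"
```

```text
at [ 0.4679 -0.2619  0.0919] psi 0.0061 spin -0.57 d [-1.9 54.9  4. ] w 0.0091 F [-0.5 -0.1 -1.9] t 19.075 ydir [ 0.02  -0.002 -1.   ]
```

View pics/w16.png

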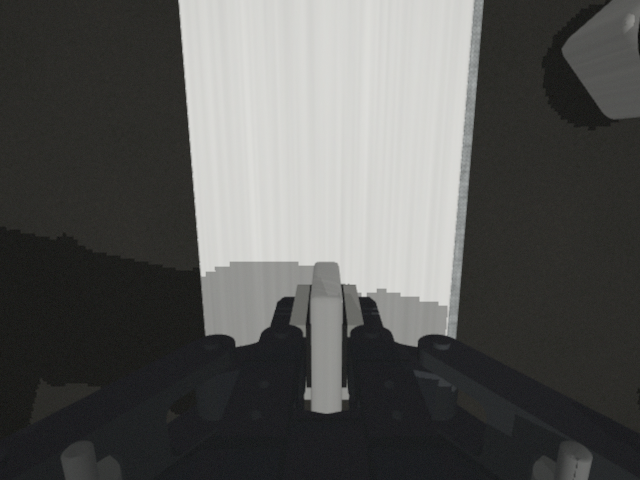

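Call:
{"method": "play_rows", "body": {
  "rows": [
    {"delta_pos": [0, 20, 0], "spin": 0, "gripper": 0},
    {"delta_pos": [0, 18, 2], "spin": 0, "gripper": 0},
    {"delta_pos": [0, 8, 0], "spin": 0, "gripper": 0},
    {"delta_pos": [0, 5, 0], "spin": 0, "gripper": 0},
    {"delta_pos": [0, 4, 0], "spin": 0, "gripper": 0},
    {"delta_pos": [0, 0, 0], "spin": 0, "gripper": 0}
  ]
}}

```text
clock: 19.88
ee_pos: [0.4746, -0.2647, 0.0428]
ee_rot: [-0.014, -0.008, -0.704, 0.71]
contact_force: [-0.1, 0.4, -2.1]
gripper_width: 0.0099
```

```bash
python3 -c "
from h import *
go(.471,-.266,.035,.016)"
```

```text
at [ 0.4746 -0.2647  0.0428] psi 0.0083 spin -0.44 d [3.9 7.7 1.1] w 0.0099 F [-0.1  0.4 -2.1] t 19.875 ydir [ 0.032 -0.007 -0.999]
```

Call:
{"method": "play_rows", "body": {
  "rows": [
    {"delta_pos": [0, 4, 0], "spin": 0, "gripper": 0},
    {"delta_pos": [0, 4, 0], "spin": 0, "gripper": 0},
    {"delta_pos": [0, 3, 0], "spin": 0, "gripper": 0},
    {"delta_pos": [0, 0, 0], "spin": 0, "gripper": 0}
  ]
}}

```text
clock: 20.38
ee_pos: [0.4759, -0.2655, 0.035]
ee_rot: [-0.016, -0.009, -0.704, 0.71]
contact_force: [-1.0, -0.4, -1.5]
gripper_width: 0.0094
```

```bash
python3 -c "
from h import *
go(.471,-.266,.035,.016)
im,d,m,W=cam('wrist'); X=world(d,m,W); print(np.nanmean(X[60:80,360:430].reshape(-1,3),0),np.nanmean(X[210:230,360:430].reshape(-1,3),0))"
```

```text
at [ 0.4759 -0.2655  0.035 ] psi 0.0095 spin -0.37 d [ 5.  -0.2  0.4] w 0.0094 F [-1.  -0.4 -1.5] t 20.375 ydir [ 0.036 -0.009 -0.999]
[ 0.56549047 -0.28921571  0.01183947] [ 0.51136887 -0.29207728  0.01152706]
```

Call:
{"method": "play_rows", "body": {
  "rows": [
    {"delta_pos": [0, 1, 0], "spin": 0, "gripper": 0},
    {"delta_pos": [0, 0, 0], "spin": 0, "gripper": 0.2},
    {"delta_pos": [0, 0, 0], "spin": 0, "gripper": 0.35},
    {"delta_pos": [0, -10, 0], "spin": 0, "gripper": 0.35},
    {"delta_pos": [0, -20, 0], "spin": 0, "gripper": 0.5},
    {"delta_pos": [0, -40, 0], "spin": 0, "gripper": 0.5},
    {"delta_pos": [0, -40, 0], "spin": 0, "gripper": 0.5},
    {"delta_pos": [0, -40, 0], "spin": 0, "gripper": 0.5},
    {"delta_pos": [0, 0, 0], "spin": 0, "gripper": 0.5}
  ]
}}

```text
clock: 21.55
ee_pos: [0.4709, -0.2647, 0.1914]
ee_rot: [-0.017, -0.009, -0.703, 0.711]
contact_force: [-0.1, -0.2, -0.1]
gripper_width: 0.0428
```

```bash
python3 -c "
from h import *
go(.50,.037,.2,.033)
im,d,m,W=cam('wrist'); cv2.imwrite('pics/w17.png',im); np.savez('w17.npz',W=W)
im,d,m,W=cam('top'); cv2.imwrite('pics/t17.png',cv2.resize(im[120:280,230:430],None,fx=4,fy=4)[:600])"
```

```text
at [ 0.4709 -0.2647  0.1914] psi 0.01 spin -1.32 d [ -39.5  -10.8 -300.5] w 0.0428 F [-0.1 -0.2 -0.1] t 21.55 ydir [ 0.037 -0.011 -0.999]
```

View pics/w17.png

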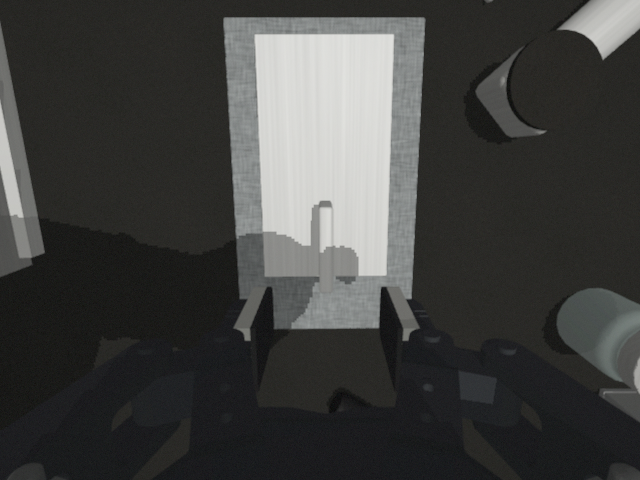

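View pics/t17.png

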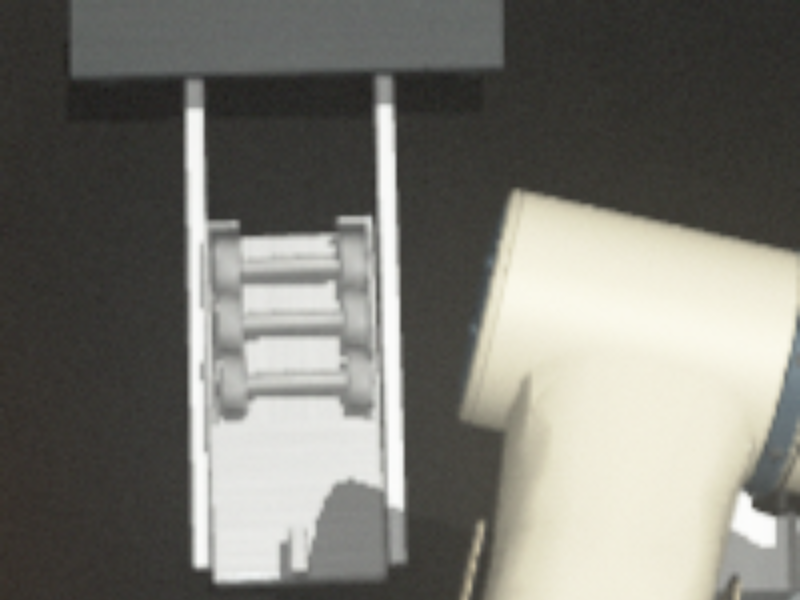

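```bash
python3 -c "
from h import *
print(get_state()['qpos'].round(2))
for u,v,z in ((290,268,.027),(290,323,.027),(296,384,.027),(225,222,.048),(354,217,.048),(299,575,.048)): print(ray('top',230+(u+.5)/4-.5,120+(v+.5)/4-.5,z).round(4))
go(.56,.037,.2,.033+1.5708); go(.56,.037,.2,.033-1.5708)
"
```

```text
[-0.22  0.24 -0.08  0.   -1.22  1.8 ]
[0.6252 0.0427 0.027 ]
[0.5912 0.0424 0.027 ]
[0.5538 0.0385 0.027 ]
[0.6486 0.0815 0.048 ]
[0.6523 0.004  0.048 ]
[0.4363 0.0353 0.048 ]
at [ 0.4692 -0.2638  0.1876] psi 0.0096 spin -91.34 d [-297.5  -12.   101.1] w 0.0427 F [-0.8  0.5 -0.6] t 21.65 ydir [ 0.031 -0.008 -0.999]
at [ 0.4692 -0.2638  0.1876] psi 0.0096 spin 88.66 d [ 297.5  -12.  -101.1] w 0.0427 F [-0.8  0.5 -0.6] t 21.65 ydir [ 0.031 -0.008 -0.999]
```

Call:
{"method": "play_rows", "body": {
  "rows": [
    {"delta_pos": [0, 0, 0], "spin": 9.9, "gripper": 0.5},
    {"delta_pos": [0, 0, 0], "spin": 9.9, "gripper": 0.5},
    {"delta_pos": [0, 0, 0], "spin": 9.9, "gripper": 0.5},
    {"delta_pos": [0, 0, 0], "spin": 9.9, "gripper": 0.5},
    {"delta_pos": [0, 0, 0], "spin": 9.9, "gripper": 0.5},
    {"delta_pos": [0, 0, 0], "spin": 9.9, "gripper": 0.5},
    {"delta_pos": [0, 0, 0], "spin": 9.9, "gripper": 0.5},
    {"delta_pos": [0, 0, 0], "spin": 9.9, "gripper": 0.5},
    {"delta_pos": [0, 0, 0], "spin": 9.9, "gripper": 0.5},
    {"delta_pos": [0, 0, 0], "spin": 2, "gripper": 0.5}
  ]
}}

```text
clock: 22.9
ee_pos: [0.4615, -0.2606, 0.1726]
ee_rot: [-0.516, 0.516, 0.485, -0.482]
contact_force: [0.5, -0.0, -0.5]
gripper_width: 0.0428
```

```bash
python3 -c "
from h import *
go(.554,.039,.17,.033-1.5708)
"
```

```text
at [ 0.4615 -0.2606  0.1726] psi -1.6354 spin -5.59 d [ 296.4    3.5 -102.4] w 0.0428 F [ 0.5 -0.  -0.5] t 22.9 ydir [ 0.003  0.002 -1.   ]
```

Call:
{"method": "play_rows", "body": {
  "rows": [
    {"delta_pos": [0, 0, 0], "spin": -5.6, "gripper": 0.5},
    {"delta_pos": [50, 0, -17], "spin": 0, "gripper": 0.5},
    {"delta_pos": [50, 0, -17], "spin": 0, "gripper": 0.5},
    {"delta_pos": [50, 0, -17], "spin": 0, "gripper": 0.5},
    {"delta_pos": [50, 0, -17], "spin": 0, "gripper": 0.5},
    {"delta_pos": [50, 0, -17], "spin": 0, "gripper": 0.4},
    {"delta_pos": [40, 0, -15], "spin": 0, "gripper": 0.4},
    {"delta_pos": [0, 0, 0], "spin": 0, "gripper": 0.35}
  ]
}}

```text
clock: 23.9
ee_pos: [0.5476, 0.0413, 0.1608]
ee_rot: [0.497, -0.486, -0.503, 0.512]
contact_force: [-0.7, -1.7, 0.3]
gripper_width: 0.03
```

```bash
python3 -c "
from h import *
go(.554,.039,.17,.033-1.5708)
im,d,m,W=cam('wrist'); cv2.imwrite('pics/w18.png',im); np.savez('w18.npz',W=W,X=world(d,m,W))
"
```

```text
at [0.5476 0.0413 0.1608] psi -1.5386 spin -0.05 d [-2.5 -9.3 -6.1] w 0.03 F [-0.7 -1.7  0.3] t 23.9 ydir [-0.02   0.002 -1.   ]
```

View pics/w18.png

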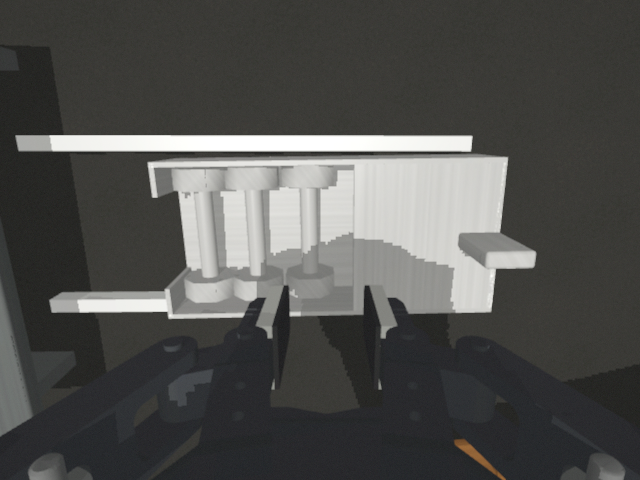

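```bash
python3 -c "
from h import *
W=np.load('w18.npz')['W']
for (a,b) in (((309,190),(310.5,265)),((253,192),(258,268)),((204,195),(210,270))):
  A,B=[ray('wrist',*q,.025,W) for q in(a,b)]; print(((A+B)/2).round(4),A.round(4),B.round(4),'ang',np.arctan2(A[0]-B[0],B[1]-A[1]).round(3))
for q in ((308,163),(310,296)): print('ends',ray('wrist',*q,.035,W).round(4))
for q in ((355,165),(353,314)): print('hood edge',ray('wrist',*q,.048,W).round(4))
X=np.load('w18.npz')['X']
print(X[230,[300,305,309,313,318]].round(4))
"
```

```text
[0.5552 0.0361 0.025 ] [0.5563 0.0096 0.025 ] [0.5541 0.0626 0.025 ] ang 0.042
[0.5924 0.0389 0.025 ] [0.5937 0.0121 0.025 ] [0.5911 0.0658 0.025 ] ang 0.049
[0.6256 0.0416 0.025 ] [0.6264 0.0151 0.025 ] [0.6249 0.0682 0.025 ] ang 0.029
ends [ 0.5571 -0.0088  0.035 ]
ends [0.5538 0.0819 0.035 ]
hood edge [ 0.5285 -0.0094  0.048 ]
hood edge [0.5247 0.0886 0.048 ]
[[0.5628 0.0425 0.0037]
 [0.5584 0.0367 0.0272]
 [0.5557 0.0368 0.0268]
 [0.553  0.0369 0.0261]
 [0.5494 0.0422 0.0033]]
```

Call:
{"method": "play_rows", "body": {
  "force": 40,
  "rows": [
    {"delta_pos": [0, 0, -40], "spin": 0, "gripper": 0.31},
    {"delta_pos": [0, 0, -40], "spin": 0, "gripper": 0.31},
    {"delta_pos": [0, 20, 0], "spin": 0, "gripper": 0.31},
    {"delta_pos": [0, 20, 0], "spin": 0, "gripper": 0.31},
    {"delta_pos": [0, 20, 0], "spin": 0, "gripper": 0.31},
    {"delta_pos": [0, 0, 0], "spin": 0, "gripper": 0.31}
  ]
}}

```text
clock: 24.7
ee_pos: [0.6233, 0.0356, 0.092]
ee_rot: [0.502, -0.486, -0.498, 0.514]
contact_force: [0.2, -0.8, 0.9]
gripper_width: 0.0266
```

```bash
python3 -c "
from h import *
go(.6296,.040,.07,.033-1.5708)
im,d,m,W=cam('wrist'); cv2.imwrite('pics/w19.png',im); np.savez('w19.npz',W=W,X=world(d,m,W))
"
```

```text
at [0.6233 0.0356 0.092 ] psi -1.5461 spin -0.47 d [ 4.2 21.8 -7.2] w 0.0266 F [ 0.2 -0.8  0.9] t 24.7 ydir [-0.032 -0.001 -0.999]
```

View pics/w19.png

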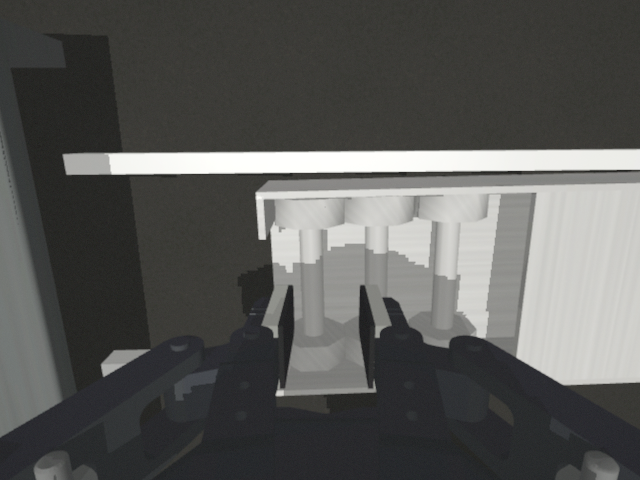

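Call:
{"method": "play_rows", "body": {
  "rows": [
    {"delta_pos": [3, 0, -8], "spin": 0, "gripper": 0.31},
    {"delta_pos": [1, 10, -1], "spin": 0, "gripper": 0.31},
    {"delta_pos": [0, 12, 0], "spin": 0, "gripper": 0.31},
    {"delta_pos": [0, 0, 0], "spin": 0, "gripper": 0.31}
  ]
}}

```text
clock: 25.25
ee_pos: [0.634, 0.0398, 0.0717]
ee_rot: [0.5, -0.487, -0.499, 0.513]
contact_force: [-0.5, 0.6, -0.2]
gripper_width: 0.0267
```

```bash
python3 -c "
from h import *
go(.6296,.040,.03,.033-1.5708)
im,d,m,W=cam('wrist'); cv2.imwrite('pics/w20.png',im[100:]); X=world(d,m,W); print(X[280,240:420:6].round(3).tolist())
"
```

```text
at [0.634  0.0398 0.0717] psi -1.5462 spin -0.48 d [ 0.3 41.8  3.3] w 0.0267 F [-0.5  0.6 -0.2] t 25.25 ydir [-0.026 -0.001 -1.   ]
[[0.677, 0.048, -0.001], [0.673, 0.048, 0.001], [0.67, 0.048, -0.0], [0.667, 0.048, 0.001], [0.664, 0.048, -0.0], [0.661, 0.048, -0.0], [0.658, 0.048, -0.0], [0.654, 0.048, -0.0], [0.651, 0.048, -0.001], [0.648, 0.046, 0.004], [0.645, 0.046, 0.003], [0.642, 0.046, 0.004], [0.638, 0.046, 0.004], [0.635, 0.046, 0.004], [0.633, 0.038, 0.024], [0.63, 0.038, 0.025], [0.627, 0.037, 0.027], [0.624, 0.037, 0.026], [0.619, 0.046, 0.004], [0.616, 0.046, 0.004], [0.613, 0.046, 0.003], [0.61, 0.046, 0.003], [0.607, 0.046, 0.003], [0.604, 0.045, 0.004], [0.6, 0.045, 0.004], [0.597, 0.045, 0.004], [0.599, 0.038, 0.024], [0.596, 0.037, 0.025], [0.594, 0.037, 0.026], [0.591, 0.037, 0.026]]
```

View pics/w20.png

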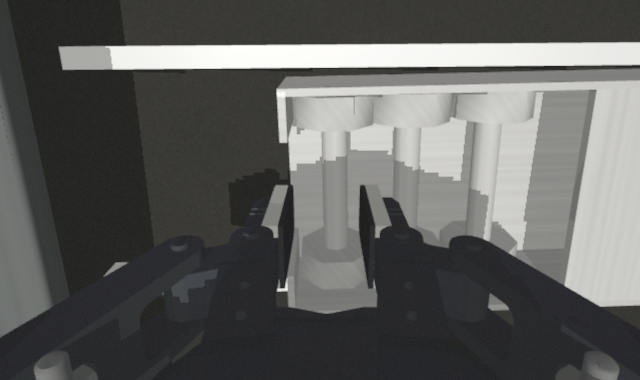

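Call:
{"method": "play_rows", "body": {
  "rows": [
    {"delta_pos": [0, 15, 2], "spin": 0, "gripper": 0.31},
    {"delta_pos": [0, 14, 0], "spin": 0, "gripper": 0.31},
    {"delta_pos": [0, 8, 0], "spin": 0, "gripper": 0.31},
    {"delta_pos": [0, 0, 0], "spin": 0, "gripper": 0.31}
  ]
}}

```text
clock: 25.8
ee_pos: [0.6309, 0.0397, 0.0326]
ee_rot: [0.5, -0.487, -0.5, 0.513]
contact_force: [0.8, 0.6, 0.7]
gripper_width: 0.0263
```

```bash
python3 -c "
from h import *
go(.6315,.040,.03,.033-1.5708)
"
```

```text
at [0.6309 0.0397 0.0326] psi -1.5459 spin -0.46 d [ 0.3  2.6 -0.7] w 0.0263 F [0.8 0.6 0.7] t 25.8 ydir [-0.026 -0.001 -1.   ]
```

Call:
{"method": "play_rows", "body": {
  "force": 50,
  "rows": [
    {"delta_pos": [0, 3, 0], "spin": 0, "gripper": 0.31},
    {"delta_pos": [0, 0, 2], "spin": 0, "gripper": 0.15},
    {"delta_pos": [0, 0, 0], "spin": 0, "gripper": 0},
    {"delta_pos": [0, 0, 0], "spin": 0, "gripper": 0},
    {"delta_pos": [0, 0, 0], "spin": 0, "gripper": 0},
    {"delta_pos": [0, -10, 0], "spin": 0, "gripper": 0},
    {"delta_pos": [0, -25, 0], "spin": 0, "gripper": 0},
    {"delta_pos": [0, -25, 0], "spin": 0, "gripper": 0},
    {"delta_pos": [0, -25, 0], "spin": 0, "gripper": 0},
    {"delta_pos": [0, -25, 0], "spin": 0, "gripper": 0},
    {"delta_pos": [0, 0, 0], "spin": 0, "gripper": 0}
  ]
}}

```text
clock: 27.18
ee_pos: [0.6323, 0.0397, 0.147]
ee_rot: [0.499, -0.488, -0.501, 0.512]
contact_force: [-0.1, -0.4, -1.6]
gripper_width: 0.0099
```

```bash
python3 -c "
from h import *
go(.4547,.2894,.15,.114-1.5708)
im,d,m,W=cam('wrist'); cv2.imwrite('pics/w21.png',im)
"
```

```text
at [0.6323 0.0397 0.147 ] psi -1.5457 spin -5.1 d [268.3   0.9 148.1] w 0.0099 F [-0.1 -0.4 -1.6] t 27.175 ydir [-0.023 -0.    -1.   ]
```

View pics/w21.png

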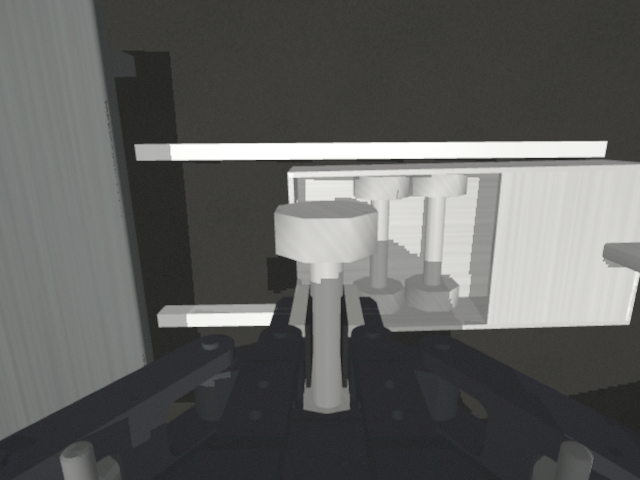

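```bash
python3 -c "
from h import *
p,R,s=tool()
im,d,m,W=cam('wrist'); X=world(d,m,W)
for v in (225,240,275,290,310,340,370,390): print(v,X[v,[320,326,332]].round(4).tolist())
print(p)
"
```

```text
225 [[0.6335, -0.001, 0.1538], [0.6317, -0.0008, 0.1528], [0.6299, -0.001, 0.1536]]
240 [[0.6334, 0.0039, 0.1527], [0.6315, 0.0038, 0.153], [0.6297, 0.0037, 0.1533]]
275 [[0.6329, 0.0197, 0.1408], [0.6308, 0.0195, 0.1414], [0.6288, 0.0193, 0.1417]]
290 [[0.6328, 0.0251, 0.1412], [0.6307, 0.025, 0.1414], [0.6287, 0.0245, 0.1426]]
310 [[0.6326, 0.0326, 0.1415], [0.6305, 0.0324, 0.1418], [0.6284, 0.0326, 0.1413]]
340 [[0.6324, 0.0448, 0.1408], [0.6302, 0.0444, 0.1416], [0.6281, 0.0441, 0.1419]]
370 [[0.6321, 0.0577, 0.1401], [0.6299, 0.0563, 0.1422], [0.6276, 0.057, 0.1411]]
390 [[0.6319, 0.0662, 0.1403], [0.6297, 0.0655, 0.1413], [0.6274, 0.0652, 0.1418]]
[0.63142176 0.0396369  0.14532076]
```

Call:
{"method": "play_rows", "body": {
  "rows": [
    {"delta_pos": [0, 0, 0], "spin": -5, "gripper": 0},
    {"delta_pos": [45, 0, 25], "spin": 0, "gripper": 0},
    {"delta_pos": [45, 0, 25], "spin": 0, "gripper": 0},
    {"delta_pos": [45, 0, 20], "spin": 0, "gripper": 0},
    {"delta_pos": [45, 0, 15], "spin": 0, "gripper": 0},
    {"delta_pos": [45, 0, 10], "spin": 0, "gripper": 0},
    {"delta_pos": [15, 0, 0], "spin": 0, "gripper": 0},
    {"delta_pos": [0, 0, 0], "spin": 0, "gripper": 0}
  ]
}}

```text
clock: 28.28
ee_pos: [0.5002, 0.2708, 0.1365]
ee_rot: [0.481, -0.461, -0.514, 0.54]
contact_force: [0.4, 0.1, -1.0]
gripper_width: 0.01
```

```bash
python3 -c "
from h import *
go(.5044,.2951,.12,.114-1.5708)
im,d,m,W=cam('wrist'); cv2.imwrite('pics/w22.png',im); np.savez('w22.npz',W=W)
"
```

```text
at [0.5002 0.2708 0.1365] psi -1.459 spin -0.13 d [23.7 16.1 -7.7] w 0.01 F [ 0.4  0.1 -1. ] t 28.275 ydir [-0.046 -0.008 -0.999]
```

View pics/w22.png

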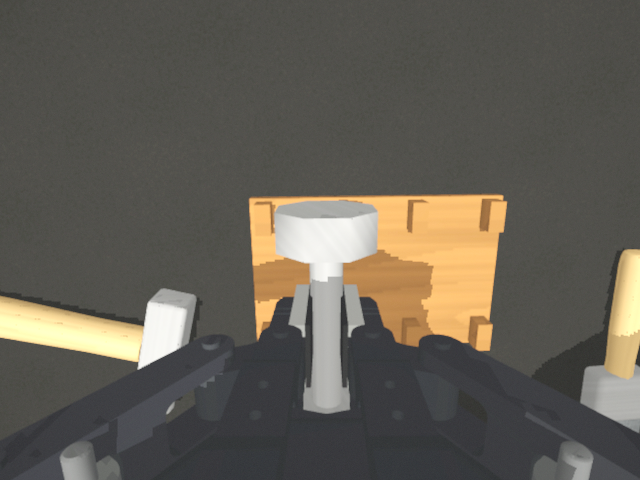

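```bash
python3 -c "
from h import *
W=np.load('w22.npz')['W']
A=ray('wrist',249,197,.008,W);B=ray('wrist',503,195,.008,W); print(A,B,np.linalg.norm(A-B),'yaw',np.arctan2(A[1]-B[1],A[0]-B[0]))
y=np.arctan2(A[1]-B[1],A[0]-B[0]); M=(A+B)/2; C=M+55e-3*np.array([-np.sin(y),np.cos(y),0]); print('centre',C)
for s in(-.05,0,.05): print(s,C+s*np.array([np.cos(y),np.sin(y),0]))
"
```

```text
[0.54627317 0.24653251 0.008     ] [0.3785528  0.22733617 0.008     ] 0.1688153559337379 yaw 0.1139585554398844
centre [0.45615882 0.2915776  0.008     ]
-0.05 [0.40648313 0.28589199 0.008     ]
0 [0.45615882 0.2915776  0.008     ]
0.05 [0.50583451 0.2972632  0.008     ]
```

Call:
{"method": "play_rows", "body": {
  "rows": [
    {"delta_pos": [15, 0, -5], "spin": 0, "gripper": 0},
    {"delta_pos": [10, 10, -5], "spin": 0, "gripper": 0},
    {"delta_pos": [0, 25, -1], "spin": 0, "gripper": 0},
    {"delta_pos": [0, 20, -1], "spin": 0, "gripper": 0},
    {"delta_pos": [0, 15, -1], "spin": 0, "gripper": 0},
    {"delta_pos": [0, 0, 0], "spin": 0, "gripper": 0}
  ]
}}

```text
clock: 29.08
ee_pos: [0.5094, 0.2948, 0.0603]
ee_rot: [0.483, -0.463, -0.511, 0.54]
contact_force: [-0.2, -0.4, -0.9]
gripper_width: 0.0098
```

```bash
python3 -c "
from h import *
go(.506,.2965,.036,.114-1.5708)
"
```

```text
at [0.5094 0.2948 0.0603] psi -1.4653 spin -0.49 d [ 2.2 24.4  2. ] w 0.0098 F [-0.2 -0.4 -0.9] t 29.075 ydir [-0.048 -0.01  -0.999]
```

Call:
{"method": "play_rows", "body": {
  "rows": [
    {"delta_pos": [2, 12, 2], "spin": -0.5, "gripper": 0},
    {"delta_pos": [0, 8, 0], "spin": 0, "gripper": 0},
    {"delta_pos": [0, 4, 0], "spin": 0, "gripper": 0},
    {"delta_pos": [0, 0, 0], "spin": 0, "gripper": 0}
  ]
}}

```text
clock: 29.58
ee_pos: [0.5068, 0.2971, 0.0362]
ee_rot: [0.48, -0.46, -0.515, 0.541]
contact_force: [-0.2, 0.2, -1.1]
gripper_width: 0.0103
```

```bash
python3 -c "
from h import *
go(.506,.2965,.036,.114-1.5708)
"
```

```text
at [0.5068 0.2971 0.0362] psi -1.4557 spin 0.06 d [-0.5  0.3  0.9] w 0.0103 F [-0.2  0.2 -1.1] t 29.575 ydir [-0.046 -0.009 -0.999]
```

Release and lift, look.

Call:
{"method": "play_rows", "body": {
  "rows": [
    {"delta_pos": [0, 1, 0], "spin": 0, "gripper": 0},
    {"delta_pos": [0, 0, 0], "spin": 0, "gripper": 0.15},
    {"delta_pos": [0, 0, 0], "spin": 0, "gripper": 0.3},
    {"delta_pos": [0, 0, 0], "spin": 0, "gripper": 0.3},
    {"delta_pos": [0, -20, 0], "spin": 0, "gripper": 0.3},
    {"delta_pos": [0, -40, 0], "spin": 0, "gripper": 0.3},
    {"delta_pos": [0, -40, 0], "spin": 0, "gripper": 0.3},
    {"delta_pos": [-40, 0, -15], "spin": 0, "gripper": 0.3},
    {"delta_pos": [0, 0, 0], "spin": 0, "gripper": 0.3}
  ]
}}

```text
clock: 30.7
ee_pos: [0.5325, 0.2598, 0.1401]
ee_rot: [0.479, -0.461, -0.517, 0.54]
contact_force: [-0.3, 0.2, -0.7]
gripper_width: 0.0254
```

```bash
python3 -c "
from h import *
go(.598,.039,.13,.033-1.5708)
im,d,m,W=cam('wrist'); cv2.imwrite('pics/w23.png',im); np.savez('w23.npz',W=W,X=world(d,m,W))
"
```

```text
at [0.5325 0.2598 0.1401] psi -1.4542 spin 4.79 d [-222.8    8.9  -58.6] w 0.0254 F [-0.3  0.2 -0.7] t 30.7 ydir [-0.041 -0.007 -0.999]
```

View pics/w23.png

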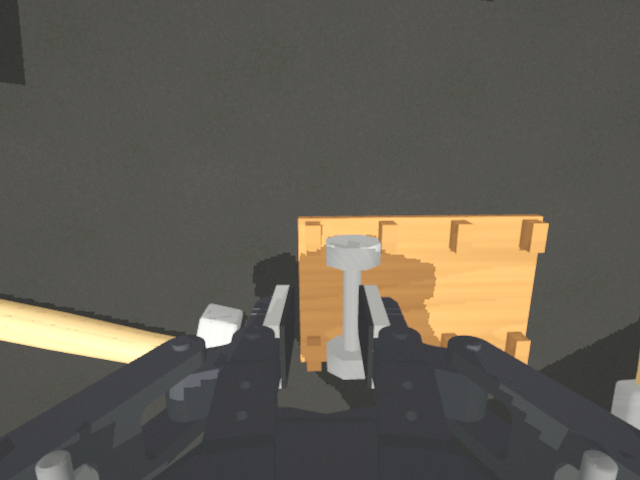

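Call:
{"method": "play_rows", "body": {
  "rows": [
    {"delta_pos": [0, 0, 0], "spin": 4.8, "gripper": 0.3},
    {"delta_pos": [-45, 0, -12], "spin": 0, "gripper": 0.3},
    {"delta_pos": [-45, 0, -12], "spin": 0, "gripper": 0.3},
    {"delta_pos": [-45, 0, -12], "spin": 0, "gripper": 0.3},
    {"delta_pos": [-45, 0, -12], "spin": 0, "gripper": 0.3},
    {"delta_pos": [-42, 0, -11], "spin": 0, "gripper": 0.3},
    {"delta_pos": [0, 30, 0], "spin": 0, "gripper": 0.3},
    {"delta_pos": [0, 0, 0], "spin": 0, "gripper": 0.3}
  ]
}}

```text
clock: 31.75
ee_pos: [0.5982, 0.0402, 0.1069]
ee_rot: [0.5, -0.481, -0.497, 0.521]
contact_force: [0.5, 0.6, 0.2]
gripper_width: 0.0256
```

```bash
python3 -c "
from h import *
go(.595,.039,.031,.033-1.5708)
im,d,m,W=cam('wrist'); cv2.imwrite('pics/w24.png',im); np.savez('w24.npz',W=W,X=world(d,m,W))
X=world(d,m,W); print(X[260,300:480:5].round(3).tolist())
"
```

```text
at [0.5982 0.0402 0.1069] psi -1.5335 spin 0.25 d [-0.7 76.   0. ] w 0.0256 F [0.5 0.6 0.2] t 31.75 ydir [-0.042 -0.006 -0.999]
[[0.609, 0.046, 0.005], [0.605, 0.046, 0.004], [0.602, 0.046, 0.003], [0.599, 0.047, 0.002], [0.597, 0.039, 0.025], [0.594, 0.039, 0.026], [0.592, 0.039, 0.027], [0.589, 0.039, 0.024], [0.584, 0.046, 0.003], [0.581, 0.045, 0.005], [0.578, 0.046, 0.004], [0.575, 0.045, 0.004], [0.571, 0.046, 0.003], [0.568, 0.045, 0.004], [0.565, 0.045, 0.004], [0.562, 0.045, 0.004], [0.559, 0.045, 0.004], [0.561, 0.039, 0.025], [0.558, 0.038, 0.026], [0.555, 0.038, 0.027], [0.552, 0.038, 0.026], [0.543, 0.045, 0.004], [0.541, 0.044, 0.005], [0.537, 0.045, 0.004], [0.534, 0.045, 0.003], [0.53, 0.045, 0.002], [0.528, 0.044, 0.004], [0.525, 0.044, 0.004], [0.522, 0.044, 0.005], [0.518, 0.044, 0.004], [0.515, 0.044, 0.004], [0.512, 0.044, 0.004], [0.528, 0.03, 0.048], [0.525, 0.03, 0.047], [0.522, 0.03, 0.048], [0.52, 0.03, 0.047]]
```

View pics/w24.png

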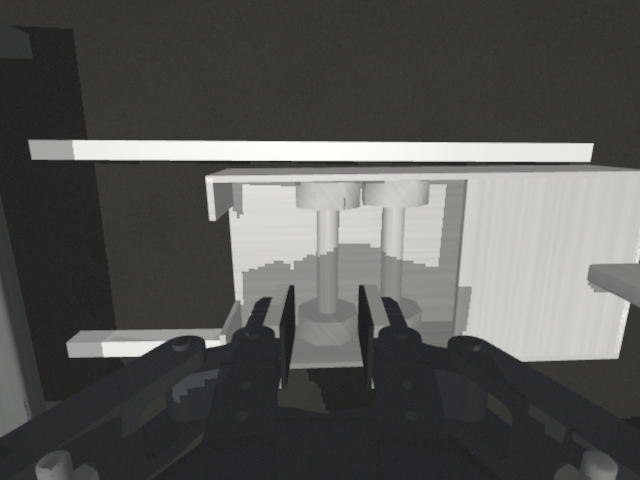

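Call:
{"method": "play_rows", "body": {
  "rows": [
    {"delta_pos": [0, 25, 0], "spin": 0, "gripper": 0.3},
    {"delta_pos": [0, 25, 0], "spin": 0, "gripper": 0.3},
    {"delta_pos": [0, 13, 0], "spin": 0, "gripper": 0.3},
    {"delta_pos": [0, 0, 0], "spin": 0, "gripper": 0.3}
  ]
}}

```text
clock: 32.3
ee_pos: [0.6014, 0.0438, 0.0507]
ee_rot: [0.494, -0.483, -0.503, 0.519]
contact_force: [-0.1, -0.7, -0.3]
gripper_width: 0.0254
```

```bash
python3 -c "
from h import *
go(.5945,.039,.031,.033-1.5708)
"
```

```text
at [0.6014 0.0438 0.0507] psi -1.5267 spin 0.63 d [-4.5 19.9  6.5] w 0.0254 F [-0.1 -0.7 -0.3] t 32.3 ydir [-0.028 -0.006 -1.   ]
```

Call:
{"method": "play_rows", "body": {
  "rows": [
    {"delta_pos": [-4, 0, 6], "spin": 0.6, "gripper": 0.3},
    {"delta_pos": [0, 0, 0], "spin": 0, "gripper": 0.3}
  ]
}}

```text
clock: 32.55
ee_pos: [0.5965, 0.0399, 0.0532]
ee_rot: [0.496, -0.487, -0.501, 0.516]
contact_force: [0.4, 0.3, 0.4]
gripper_width: 0.0257
```

```bash
python3 -c "
from h import *
go(.5945,.039,.031,.033-1.5708)
"
```

```text
at [0.5965 0.0399 0.0532] psi -1.5369 spin 0.05 d [-0.7 22.2  1.5] w 0.0257 F [0.4 0.3 0.4] t 32.55 ydir [-0.024 -0.005 -1.   ]
```

Call:
{"method": "play_rows", "body": {
  "rows": [
    {"delta_pos": [0, 12, 1], "spin": 0, "gripper": 0.3},
    {"delta_pos": [0, 10, 0], "spin": 0, "gripper": 0.3},
    {"delta_pos": [0, 2, 0], "spin": 0, "gripper": 0.15},
    {"delta_pos": [0, 0, 0], "spin": 0, "gripper": 0},
    {"delta_pos": [0, 0, 0], "spin": 0, "gripper": 0},
    {"delta_pos": [0, 0, 0], "spin": 0, "gripper": 0}
  ]
}}

```text
clock: 33.3
ee_pos: [0.595, 0.0397, 0.0284]
ee_rot: [0.496, -0.487, -0.501, 0.515]
contact_force: [-0.6, -1.0, 1.0]
gripper_width: 0.0101
```

```bash
python3 -c "
from h import *
go(.5945,.039,.031,.033-1.5708)
im,d,m,W=cam('wrist'); cv2.imwrite('pics/w25.png',im[100:])
"
```

```text
at [0.595  0.0397 0.0284] psi -1.537 spin 0.04 d [-0.6 -2.6  0.6] w 0.0101 F [-0.6 -1.   1. ] t 33.3 ydir [-0.023 -0.005 -1.   ]
```

View pics/w25.png

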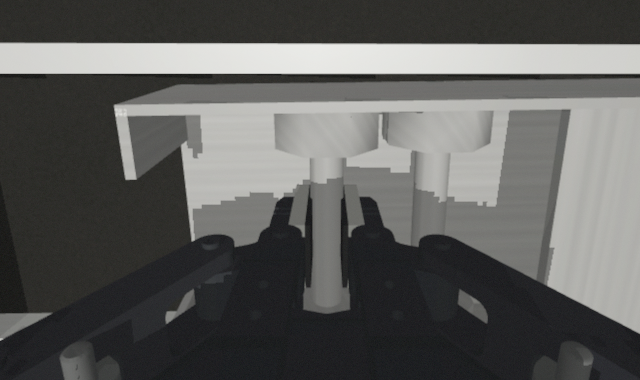

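Call:
{"method": "play_rows", "body": {
  "rows": [
    {"delta_pos": [0, -10, 0], "spin": 0, "gripper": 0},
    {"delta_pos": [0, -30, 0], "spin": 0, "gripper": 0},
    {"delta_pos": [0, -35, 0], "spin": 0, "gripper": 0},
    {"delta_pos": [0, -35, 0], "spin": -4.7, "gripper": 0},
    {"delta_pos": [45, 0, 25], "spin": 0, "gripper": 0},
    {"delta_pos": [45, 0, 25], "spin": 0, "gripper": 0},
    {"delta_pos": [45, 0, 25], "spin": 0, "gripper": 0},
    {"delta_pos": [45, 0, 20], "spin": 0, "gripper": 0},
    {"delta_pos": [45, 0, 15], "spin": 0, "gripper": 0},
    {"delta_pos": [20, 0, 0], "spin": 0, "gripper": 0},
    {"delta_pos": [0, 0, 0], "spin": 0, "gripper": 0}
  ]
}}

```text
clock: 34.72
ee_pos: [0.4579, 0.2774, 0.1507]
ee_rot: [0.474, -0.466, -0.525, 0.532]
contact_force: [-0.9, -0.3, -1.6]
gripper_width: 0.0102
```

```bash
python3 -c "
from h import *
go(.456,.2912,.033,.114-1.5708)
"
```

```text
at [0.4579 0.2774 0.1507] psi -1.4541 spin 0.15 d [ 13.7 117.7  -1.4] w 0.0102 F [-0.9 -0.3 -1.6] t 34.725 ydir [-0.015 -0.    -1.   ]
```

Call:
{"method": "play_rows", "body": {
  "rows": [
    {"delta_pos": [13, 10, -1], "spin": 0, "gripper": 0},
    {"delta_pos": [0, 25, 0], "spin": 0, "gripper": 0},
    {"delta_pos": [0, 25, 0], "spin": 0, "gripper": 0},
    {"delta_pos": [0, 22, 0], "spin": 0, "gripper": 0},
    {"delta_pos": [0, 0, 0], "spin": 0, "gripper": 0}
  ]
}}

```text
clock: 35.35
ee_pos: [0.4582, 0.2886, 0.0642]
ee_rot: [0.476, -0.468, -0.523, 0.531]
contact_force: [0.3, -0.8, -0.4]
gripper_width: 0.0099
```

```bash
python3 -c "
from h import *
go(.456,.2912,.033,.114-1.5708)
"
```

```text
at [0.4582 0.2886 0.0642] psi -1.4605 spin -0.21 d [ 2.8 31.2  1.4] w 0.0099 F [ 0.3 -0.8 -0.4] t 35.35 ydir [-0.016 -0.001 -1.   ]
```

Call:
{"method": "play_rows", "body": {
  "rows": [
    {"delta_pos": [2, 15, 1], "spin": 0, "gripper": 0},
    {"delta_pos": [0, 10, 0], "spin": 0, "gripper": 0},
    {"delta_pos": [0, 6, 0], "spin": 0, "gripper": 0},
    {"delta_pos": [0, 0, 0], "spin": 0, "gripper": 0}
  ]
}}

```text
clock: 35.85
ee_pos: [0.458, 0.2911, 0.0328]
ee_rot: [0.476, -0.468, -0.523, 0.53]
contact_force: [-0.3, 0.2, -1.7]
gripper_width: 0.01
```

```bash
python3 -c "
from h import *
go(.456,.2912,.033,.114-1.5708)
"
```

```text
at [0.458  0.2911 0.0328] psi -1.4615 spin -0.27 d [ 0.3 -0.2  2. ] w 0.01 F [-0.3  0.2 -1.7] t 35.85 ydir [-0.014  0.001 -1.   ]
```

Call:
{"method": "play_rows", "body": {
  "rows": [
    {"delta_pos": [0, 1, 2], "spin": 0, "gripper": 0},
    {"delta_pos": [0, 0, 0], "spin": 0, "gripper": 0.15},
    {"delta_pos": [0, 0, 0], "spin": 0, "gripper": 0.3},
    {"delta_pos": [0, 0, 0], "spin": 0, "gripper": 0.3},
    {"delta_pos": [0, -20, 0], "spin": 0, "gripper": 0.3},
    {"delta_pos": [0, -40, 0], "spin": 0, "gripper": 0.3},
    {"delta_pos": [0, -40, 0], "spin": 4.6, "gripper": 0.3},
    {"delta_pos": [-45, 0, -20], "spin": 0, "gripper": 0.3},
    {"delta_pos": [0, 0, 0], "spin": 0, "gripper": 0.3}
  ]
}}

```text
clock: 36.98
ee_pos: [0.4796, 0.246, 0.1364]
ee_rot: [0.496, -0.49, -0.505, 0.509]
contact_force: [0.8, 0.4, 0.1]
gripper_width: 0.0256
```

```bash
python3 -c "
from h import *
go(.558,.039,.11,.033-1.5708)
im,d,m,W=cam('wrist'); cv2.imwrite('pics/w26.png',im)
"
```

```text
at [0.4796 0.246  0.1364] psi -1.5426 spin -0.28 d [-209.5   25.1  -71.8] w 0.0256 F [0.8 0.4 0.1] t 36.975 ydir [-0.011  0.002 -1.   ]
```

View pics/w26.png

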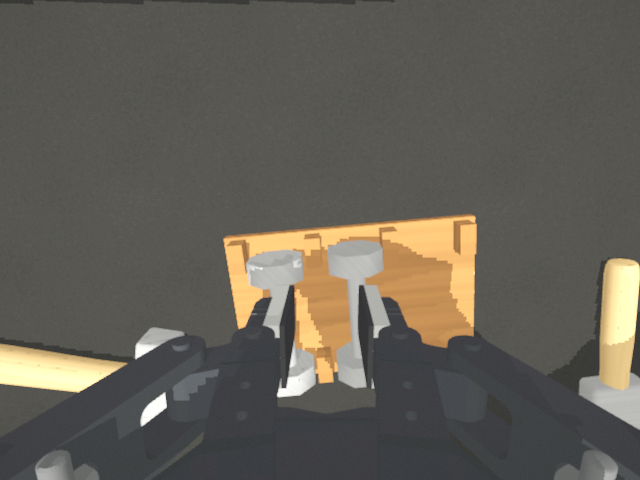

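Call:
{"method": "play_rows", "body": {
  "rows": [
    {"delta_pos": [-45, 0, -16], "spin": 0, "gripper": 0.3},
    {"delta_pos": [-45, 0, -16], "spin": 0, "gripper": 0.3},
    {"delta_pos": [-45, 0, -16], "spin": 0, "gripper": 0.3},
    {"delta_pos": [-45, 0, -16], "spin": 0, "gripper": 0.3},
    {"delta_pos": [-28, 0, -11], "spin": 0, "gripper": 0.3},
    {"delta_pos": [0, 30, 0], "spin": 0, "gripper": 0.3},
    {"delta_pos": [0, 15, 0], "spin": 0, "gripper": 0.3},
    {"delta_pos": [0, 0, 0], "spin": 0, "gripper": 0.3}
  ]
}}

```text
clock: 38.02
ee_pos: [0.5631, 0.0407, 0.0882]
ee_rot: [0.494, -0.488, -0.507, 0.51]
contact_force: [-0.2, 0.4, 0.9]
gripper_width: 0.0257
```

```bash
python3 -c "
from h import *
go(.561,.0375,.031,.033-1.5708)
im,d,m,W=cam('wrist'); cv2.imwrite('pics/w27.png',im[100:]); X=world(d,m,W); print(X[270,250:420:5].round(3).tolist())
"
```

```text
at [0.5631 0.0407 0.0882] psi -1.5349 spin 0.17 d [-3.3 57.2  1.6] w 0.0257 F [-0.2  0.4  0.9] t 38.025 ydir [-0.01   0.003 -1.   ]
[[0.604, 0.049, 0.003], [0.601, 0.049, 0.004], [0.598, 0.048, 0.005], [0.595, 0.048, 0.004], [0.593, 0.049, 0.003], [0.59, 0.048, 0.004], [0.587, 0.048, 0.004], [0.584, 0.048, 0.004], [0.581, 0.048, 0.003], [0.579, 0.048, 0.003], [0.576, 0.048, 0.003], [0.573, 0.048, 0.004], [0.57, 0.048, 0.003], [0.567, 0.048, 0.004], [0.564, 0.047, 0.004], [0.562, 0.047, 0.004], [0.559, 0.039, 0.026], [0.557, 0.039, 0.026], [0.554, 0.039, 0.027], [0.552, 0.039, 0.026], [0.547, 0.047, 0.004], [0.544, 0.047, 0.003], [0.542, 0.047, 0.004], [0.539, 0.046, 0.005], [0.536, 0.047, 0.003], [0.533, 0.047, 0.003], [0.53, 0.046, 0.004], [0.527, 0.046, 0.003], [0.524, 0.047, 0.002], [0.522, 0.046, 0.003], [0.519, 0.046, 0.004], [0.527, 0.031, 0.047], [0.524, 0.031, 0.047], [0.522, 0.03, 0.048]]
```

View pics/w27.png

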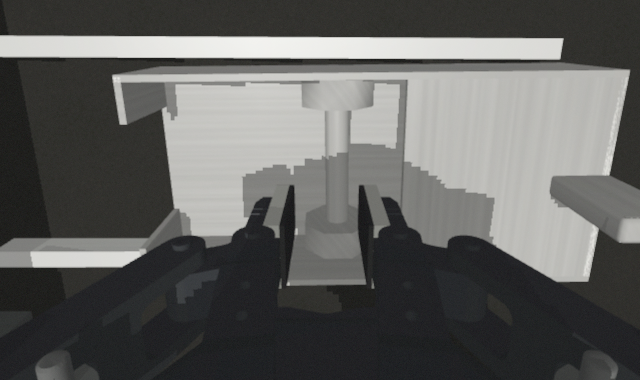

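Call:
{"method": "play_rows", "body": {
  "rows": [
    {"delta_pos": [-3, 15, 2], "spin": 0, "gripper": 0.3},
    {"delta_pos": [0, 10, 0], "spin": 0, "gripper": 0.3},
    {"delta_pos": [0, 7, 0], "spin": 0, "gripper": 0.3},
    {"delta_pos": [0, 0, 0], "spin": 0, "gripper": 0.3}
  ]
}}

```text
clock: 38.58
ee_pos: [0.5619, 0.0389, 0.0563]
ee_rot: [0.493, -0.488, -0.509, 0.51]
contact_force: [-0.5, -0.6, 0.4]
gripper_width: 0.0259
```

```bash
python3 -c "
from h import *
go(.5605,.0375,.031,.033-1.5708)
im,d,m,W=cam('wrist'); cv2.imwrite('pics/w28.png',im[100:])
"
```

```text
at [0.5619 0.0389 0.0563] psi -1.5326 spin 0.3 d [-1.5 25.3  1.3] w 0.0259 F [-0.5 -0.6  0.4] t 38.575 ydir [-0.006  0.004 -1.   ]
```

View pics/w28.png

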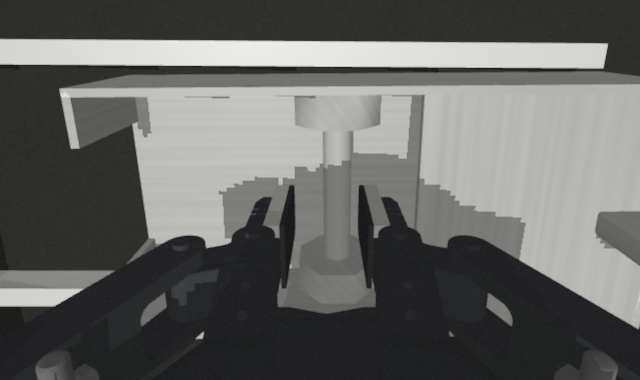

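Call:
{"method": "play_rows", "body": {
  "rows": [
    {"delta_pos": [-1, 8, 0], "spin": 0, "gripper": 0.28},
    {"delta_pos": [0, 6, 0], "spin": 0, "gripper": 0.28},
    {"delta_pos": [0, 0, -10], "spin": 0, "gripper": 0.28},
    {"delta_pos": [0, 0, -10], "spin": 0, "gripper": 0.28},
    {"delta_pos": [0, 0, 0], "spin": 0, "gripper": 0.28}
  ]
}}

```text
clock: 39.25
ee_pos: [0.5847, 0.0389, 0.0424]
ee_rot: [-0.492, 0.488, 0.51, -0.509]
contact_force: [0.1, -0.8, -0.2]
gripper_width: 0.024
```

```bash
python3 -c "
from h import *
go(.58,.0375,.031,.033-1.5708)
im,d,m,W=cam('wrist'); cv2.imwrite('pics/w29.png',im[100:])
"
```

```text
at [0.5847 0.0389 0.0424] psi -1.5325 spin 0.31 d [-1.3 11.4  4.7] w 0.024 F [ 0.1 -0.8 -0.2] t 39.25 ydir [-0.003  0.004 -1.   ]
```

View pics/w29.png

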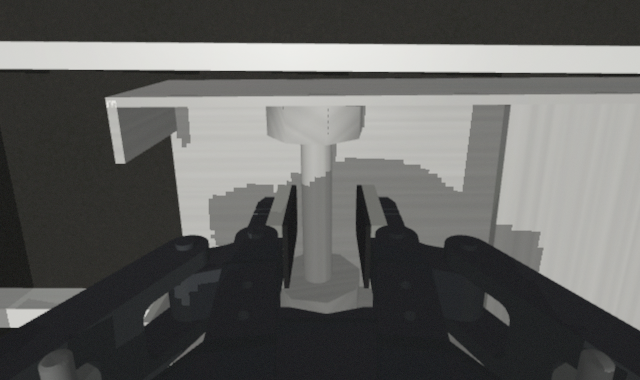

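Call:
{"method": "play_rows", "body": {
  "rows": [
    {"delta_pos": [-1, 8, -1], "spin": 0, "gripper": 0.28},
    {"delta_pos": [0, 4, 0], "spin": 0, "gripper": 0.28},
    {"delta_pos": [0, 0, 0], "spin": 0, "gripper": 0.1},
    {"delta_pos": [0, 0, 0], "spin": 0, "gripper": 0},
    {"delta_pos": [0, 0, 0], "spin": 0, "gripper": 0},
    {"delta_pos": [0, 0, 0], "spin": 0, "gripper": 0}
  ]
}}

```text
clock: 40.05
ee_pos: [0.5847, 0.0379, 0.0295]
ee_rot: [-0.492, 0.488, 0.51, -0.509]
contact_force: [-0.8, 0.2, -0.4]
gripper_width: 0.01
```

```bash
python3 -c "
from h import *
go(.58,.0375,.031,.033-1.5708)
im,d,m,W=cam('wrist'); cv2.imwrite('pics/w30.png',im[100:]); X=world(d,m,W); print(X[[290,340,380],326].round(4))
"
```

```text
at [0.5847 0.0379 0.0295] psi -1.5325 spin 0.3 d [-0.2 -1.5  4.7] w 0.01 F [-0.8  0.2 -0.4] t 40.05 ydir [-0.004  0.004 -1.   ]
[[0.5843 0.0226 0.0271]
 [0.5835 0.042  0.0268]
 [0.5829 0.058  0.0275]]
```

View pics/w30.png

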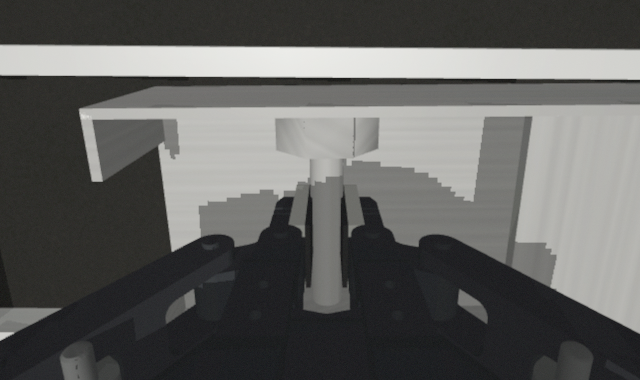

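Call:
{"method": "play_rows", "body": {
  "rows": [
    {"delta_pos": [0, -10, 0], "spin": 0, "gripper": 0},
    {"delta_pos": [0, -30, 0], "spin": 0, "gripper": 0},
    {"delta_pos": [0, -35, 0], "spin": 0, "gripper": 0},
    {"delta_pos": [0, -35, 0], "spin": -4.5, "gripper": 0},
    {"delta_pos": [45, 0, 33], "spin": 0, "gripper": 0},
    {"delta_pos": [45, 0, 33], "spin": 0, "gripper": 0},
    {"delta_pos": [45, 0, 33], "spin": 0, "gripper": 0},
    {"delta_pos": [45, 0, 30], "spin": 0, "gripper": 0},
    {"delta_pos": [45, 0, 20], "spin": 0, "gripper": 0},
    {"delta_pos": [25, 0, 0], "spin": 0, "gripper": 0},
    {"delta_pos": [0, 0, 0], "spin": 0, "gripper": 0}
  ]
}}

```text
clock: 41.48
ee_pos: [0.4037, 0.2747, 0.1531]
ee_rot: [-0.471, 0.468, 0.533, -0.525]
contact_force: [-1.1, -0.2, -0.6]
gripper_width: 0.01
```

```bash
python3 -c "
from h import *
go(.4065,.286,.0345,.114-1.5708)
"
```

```text
at [0.4037 0.2747 0.1531] psi -1.4521 spin 0.27 d [  9.7 118.7  -3.5] w 0.01 F [-1.1 -0.2 -0.6] t 41.475 ydir [ 0.004  0.011 -1.   ]
```

Call:
{"method": "play_rows", "body": {
  "rows": [
    {"delta_pos": [9, 10, -3], "spin": 0, "gripper": 0},
    {"delta_pos": [0, 25, 0], "spin": 0, "gripper": 0},
    {"delta_pos": [0, 25, 0], "spin": 0, "gripper": 0},
    {"delta_pos": [0, 22, 0], "spin": 0, "gripper": 0},
    {"delta_pos": [0, 0, 0], "spin": 0, "gripper": 0}
  ]
}}

```text
clock: 42.1
ee_pos: [0.4075, 0.2836, 0.068]
ee_rot: [-0.472, 0.469, 0.531, -0.524]
contact_force: [-1.0, -0.4, 0.2]
gripper_width: 0.0099
```

```bash
python3 -c "
from h import *
go(.4065,.286,.0345,.114-1.5708)
"
```

```text
at [0.4075 0.2836 0.068 ] psi -1.4567 spin 0.01 d [ 2.2 33.5  0.9] w 0.0099 F [-1.  -0.4  0.2] t 42.1 ydir [ 0.004  0.011 -1.   ]
```

Call:
{"method": "play_rows", "body": {
  "rows": [
    {"delta_pos": [2, 15, 1], "spin": 0, "gripper": 0},
    {"delta_pos": [0, 12, 0], "spin": 0, "gripper": 0},
    {"delta_pos": [0, 6, 0], "spin": 0, "gripper": 0},
    {"delta_pos": [0, 1, 0], "spin": 0, "gripper": 0}
  ]
}}

```text
clock: 42.6
ee_pos: [0.4088, 0.2863, 0.0352]
ee_rot: [-0.472, 0.47, 0.533, -0.522]
contact_force: [0.5, -0.9, -1.6]
gripper_width: 0.0102
```

```bash
python3 -c "
from h import *
go(.4065,.286,.0345,.114-1.5708)
"
```

```text
at [0.4088 0.2863 0.0352] psi -1.458 spin -0.07 d [-0.   0.7  2.4] w 0.0102 F [ 0.5 -0.9 -1.6] t 42.6 ydir [ 0.007  0.013 -1.   ]
```

Call:
{"method": "play_rows", "body": {
  "rows": [
    {"delta_pos": [0, 1, 2], "spin": 0, "gripper": 0},
    {"delta_pos": [0, 0, 0], "spin": 0, "gripper": 0.15},
    {"delta_pos": [0, 0, 0], "spin": 0, "gripper": 0.3},
    {"delta_pos": [0, 0, 0], "spin": 0, "gripper": 0.3},
    {"delta_pos": [0, -20, 0], "spin": 0, "gripper": 0.3},
    {"delta_pos": [0, -40, 0], "spin": 0, "gripper": 0.3},
    {"delta_pos": [0, -40, 0], "spin": 0, "gripper": 0.3},
    {"delta_pos": [-50, 0, 0], "spin": 0, "gripper": 0.4},
    {"delta_pos": [-50, 0, 0], "spin": 0, "gripper": 0.4},
    {"delta_pos": [0, 0, 0], "spin": 0, "gripper": 0.4}
  ]
}}

```text
clock: 43.85
ee_pos: [0.4188, 0.1842, 0.1389]
ee_rot: [-0.471, 0.47, 0.535, -0.521]
contact_force: [-1.1, 0.2, -0.1]
gripper_width: 0.0339
```

```bash
python3 -c "
from h import *
go(.47,-.265,.19,.01)
im,d,m,W=cam('top'); cv2.imwrite('pics/t31.png',im); cv2.imwrite('pics/t31s.png',cv2.resize(im[190:310,160:460],None,fx=2.6,fy=2.6)); np.savez('t31.npz',X=world(d,m,W))
im,d,m,W=cam('wrist'); cv2.imwrite('pics/w31.png',im)
"
```

```text
at [0.4188 0.1842 0.1389] psi -1.4555 spin -83.96 d [-47.4 -57.7 448.8] w 0.0339 F [-1.1  0.2 -0.1] t 43.85 ydir [ 0.012  0.016 -1.   ]
```

View pics/t31.png

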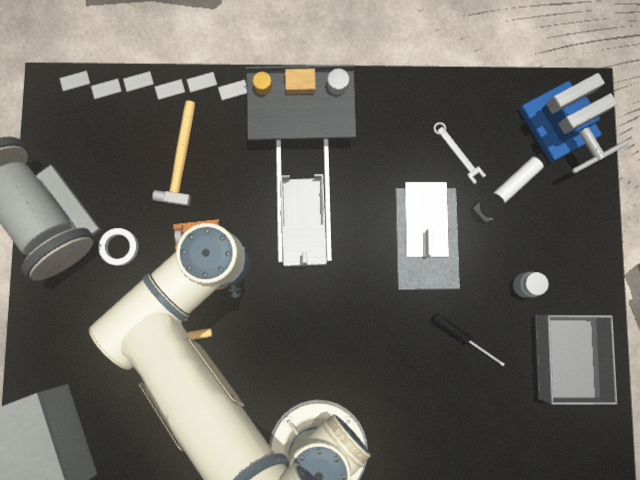

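View pics/w31.png

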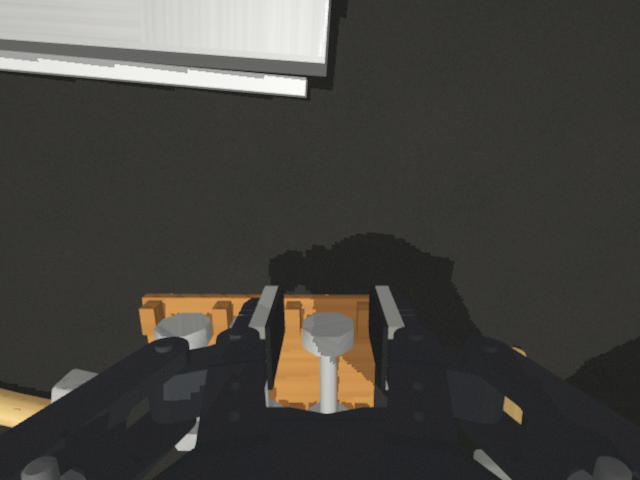

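Call:
{"method": "play_rows", "body": {
  "rows": [
    {"delta_pos": [0, -25, 0], "spin": -10.4, "gripper": 0.4},
    {"delta_pos": [0, -25, 0], "spin": -10.4, "gripper": 0.4},
    {"delta_pos": [0, 0, 0], "spin": -10.4, "gripper": 0.4},
    {"delta_pos": [0, 0, 0], "spin": -10.4, "gripper": 0.4},
    {"delta_pos": [0, 0, 0], "spin": -10.4, "gripper": 0.4},
    {"delta_pos": [0, 0, 0], "spin": -10.4, "gripper": 0.4},
    {"delta_pos": [0, 0, 0], "spin": -10.4, "gripper": 0.4},
    {"delta_pos": [0, 0, 0], "spin": -10.4, "gripper": 0.4},
    {"delta_pos": [0, 0, 0], "spin": 0, "gripper": 0.4}
  ]
}}

```text
clock: 45.08
ee_pos: [0.4181, 0.1951, 0.1894]
ee_rot: [0.02, -0.012, 0.713, -0.701]
contact_force: [0.1, -0.8, -0.4]
gripper_width: 0.0344
```

```bash
python3 -c "
from h import *
for u,v in ((424,230),(426,256)): print(ray('top',u,v,.051))
go(.49,-.27,.19,.01)
"
```

```text
[ 0.51726001 -0.2484779   0.051     ]
[ 0.45522879 -0.25222675  0.051     ]
at [0.4181 0.1951 0.1894] psi 0.0462 spin 2.08 d [-67.4  -7.4 465.7] w 0.0344 F [ 0.1 -0.8 -0.4] t 45.075 ydir [ 0.011  0.016 -1.   ]
```

Call:
{"method": "play_rows", "body": {
  "rows": [
    {"delta_pos": [-8, 0, 45], "spin": 0, "gripper": 0.4},
    {"delta_pos": [-8, 0, 50], "spin": 0, "gripper": 0.4},
    {"delta_pos": [-8, 0, 50], "spin": 0, "gripper": 0.4},
    {"delta_pos": [-8, 0, 50], "spin": 0, "gripper": 0.4},
    {"delta_pos": [-8, 0, 50], "spin": 0, "gripper": 0.4},
    {"delta_pos": [-8, 0, 50], "spin": 0, "gripper": 0.4},
    {"delta_pos": [-8, 0, 50], "spin": 0, "gripper": 0.4},
    {"delta_pos": [-4, 0, 50], "spin": 0, "gripper": 0.4},
    {"delta_pos": [0, 0, 40], "spin": 0, "gripper": 0.4},
    {"delta_pos": [0, 40, 0], "spin": 0, "gripper": 0.4},
    {"delta_pos": [0, 0, 0], "spin": 0, "gripper": 0.4}
  ]
}}

```text
clock: 46.45
ee_pos: [0.4999, -0.2445, 0.1409]
ee_rot: [0.007, 0.001, 0.713, -0.701]
contact_force: [-0.2, -0.3, -0.2]
gripper_width: 0.0342
```

```bash
python3 -c "
from h import *
go(.495,-.250,.10,.04)
im,d,m,W=cam('wrist'); cv2.imwrite('pics/w32.png',im); np.savez('w32.npz',W=W,X=world(d,m,W))
"
```

```text
at [ 0.4999 -0.2445  0.1409] psi 0.0087 spin -1.79 d [ 5.6 40.7  5.9] w 0.0342 F [-0.2 -0.3 -0.2] t 46.45 ydir [ 0.012  0.017 -1.   ]
```

View pics/w32.png

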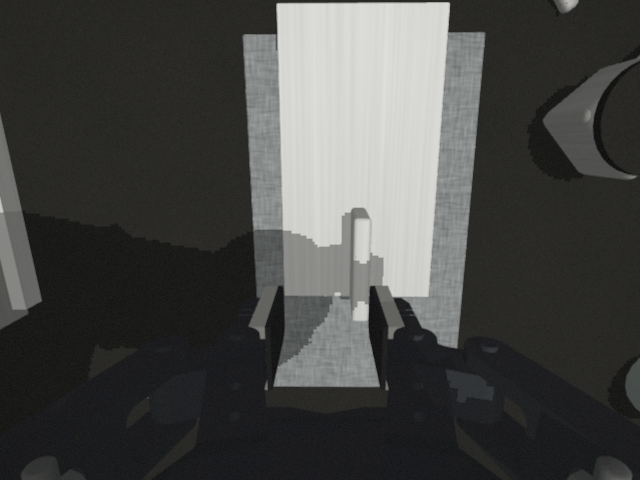

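```bash
python3 -c "
from h import *
W=np.load('w32.npz')['W']
A=ray('wrist',362,219,.051,W);B=ray('wrist',361,320,.051,W);print(A,B,np.arctan2(A[1]-B[1],A[0]-B[0]))
C=[ray('wrist',*q,.011,W) for q in((277,3),(449,3),(284,296),(430,297))];print(np.round(C,4))
print('yaw sides',[np.arctan2(a[1]-b[1],a[0]-b[0]) for a,b in((C[0],C[2]),(C[1],C[3]))])
H=B+(A-B)*41/64; print(H); go(H[0],H[1],.038,.0)
"
```

```text
[ 0.522097   -0.26316769  0.051     ] [ 0.46018197 -0.26462723  0.051     ] 0.023568953241188365
[[ 0.6426 -0.2123  0.011 ]
 [ 0.643  -0.3128  0.011 ]
 [ 0.4582 -0.2132  0.011 ]
 [ 0.4591 -0.316   0.011 ]]
yaw sides [np.float64(0.00462709170738566), np.float64(0.017488587109875737)]
[ 0.49984628 -0.26369221  0.051     ]
at [ 0.5016 -0.2453  0.1436] psi 0.0104 spin 0.59 d [  3.6 105.3  19.9] w 0.0343 F [0.9 0.3 0.9] t 46.5 ydir [ 0.017  0.014 -1.   ]
```

Call:
{"method": "play_rows", "body": {
  "force": 40,
  "rows": [
    {"delta_pos": [2, 0, 18], "spin": 0, "gripper": 0.4},
    {"delta_pos": [0, 25, 0], "spin": 0, "gripper": 0.4},
    {"delta_pos": [0, 25, 0], "spin": 0, "gripper": 0.4},
    {"delta_pos": [0, 10, 0], "spin": 0, "gripper": 0.4},
    {"delta_pos": [0, 0, 0], "spin": 0, "gripper": 0.4}
  ]
}}

```text
clock: 47.12
ee_pos: [0.5067, -0.2657, 0.091]
ee_rot: [0.015, 0.007, 0.71, -0.704]
contact_force: [0.1, -0.6, 1.2]
gripper_width: 0.0344
```

```bash
python3 -c "
from h import *
go(.4995,-.2636,.037,.012)
im,d,m,W=cam('wrist'); cv2.imwrite('pics/w33.png',im[100:])
"
```

```text
at [ 0.5067 -0.2657  0.091 ] psi 0.011 spin -0.06 d [ 8.8 53.8 -1.8] w 0.0344 F [ 0.1 -0.6  1.2] t 47.125 ydir [ 0.031  0.007 -1.   ]
```

View pics/w33.png

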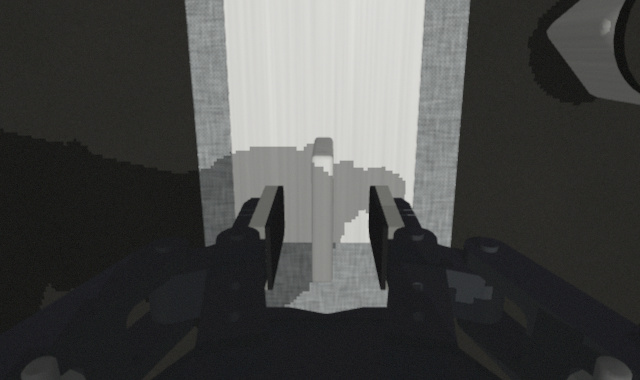

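Call:
{"method": "play_rows", "body": {
  "rows": [
    {"delta_pos": [7, 10, -1], "spin": 0, "gripper": 0.4},
    {"delta_pos": [1, 20, -1], "spin": 0, "gripper": 0.35},
    {"delta_pos": [0, 17, 0], "spin": 0, "gripper": 0.35},
    {"delta_pos": [0, 6, 0], "spin": 0, "gripper": 0.35},
    {"delta_pos": [0, 0, 0], "spin": 0, "gripper": 0.35}
  ]
}}

```text
clock: 47.8
ee_pos: [0.5013, -0.2639, 0.0396]
ee_rot: [0.017, 0.009, 0.709, -0.705]
contact_force: [-0.0, 0.4, 0.0]
gripper_width: 0.0299
```

```bash
python3 -c "
from h import *
go(.4995,-.2636,.037,.012)
"
```

```text
at [ 0.5013 -0.2639  0.0396] psi 0.0115 spin -0.03 d [ 1.9  2.6 -0.3] w 0.0299 F [-0.   0.4  0. ] t 47.8 ydir [ 0.037  0.005 -0.999]
```

Call:
{"method": "play_rows", "body": {
  "force": 60,
  "rows": [
    {"delta_pos": [0, 3, 0], "spin": 0, "gripper": 0.35},
    {"delta_pos": [0, 0, 0], "spin": 0, "gripper": 0.1},
    {"delta_pos": [0, 0, 0], "spin": 0, "gripper": 0},
    {"delta_pos": [0, 0, 0], "spin": 0, "gripper": 0},
    {"delta_pos": [0, 0, 0], "spin": 0, "gripper": 0},
    {"delta_pos": [0, -10, 0], "spin": 0, "gripper": 0},
    {"delta_pos": [0, -30, 0], "spin": 0, "gripper": 0},
    {"delta_pos": [0, -40, 0], "spin": 0, "gripper": 0},
    {"delta_pos": [0, -40, 0], "spin": 0, "gripper": 0},
    {"delta_pos": [0, 0, 0], "spin": 0, "gripper": 0}
  ]
}}

```text
clock: 49.05
ee_pos: [0.4966, -0.2648, 0.1636]
ee_rot: [0.018, 0.01, 0.708, -0.706]
contact_force: [0.5, -0.8, -1.3]
gripper_width: 0.0094
```

```bash
python3 -c "
from h import *
im,d,m,W=cam('wrist'); cv2.imwrite('pics/w34.png',im)
im,d,m,W=cam('top'); cv2.imwrite('pics/t34.png',cv2.resize(im[120:280,230:430],None,fx=4,fy=4)[:600])
go(.512,.037,.15,.033)
"
```

```text
at [ 0.4948 -0.2638  0.1597] psi 0.011 spin -1.26 d [ -26.8   12.5 -300. ] w 0.0093 F [-0.4  0.6 -1.6] t 49.15 ydir [ 0.032  0.007 -0.999]
```

View pics/w34.png

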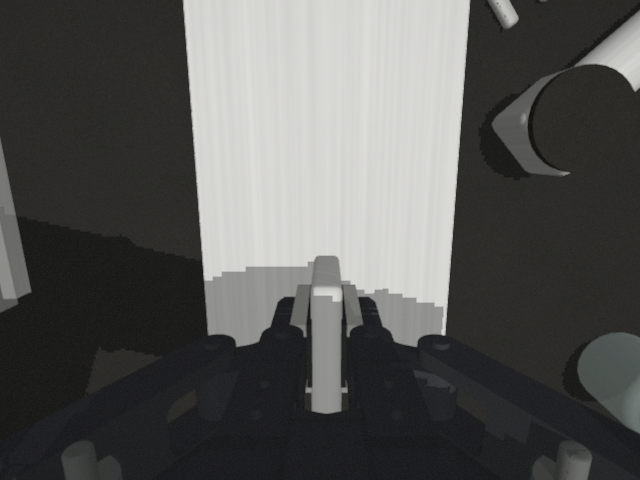

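```bash
cat > m.py <<'E'
from h import *
def tray():
    im,d,m,W=cam('top'); X=world(d,m,W).reshape(-1,3)
    k=(X[:,2]>.038)&(X[:,2]<.058)&(X[:,0]>.40)&(X[:,0]<.70)&(X[:,1]>-.04)&(X[:,1]<.12)
    P=X[k]; r=cv2.minAreaRect((P[:,:2]*1000).astype(np.float32)); print('tray rect',r,len(P))
    # hood edge per side: hood points
    for y0 in (.0,.01,.02,.03,.055,.065,.075): 
        q=P[abs(P[:,1]-y0)<.004]; print(y0,q[:,0].min().round(4),q[:,0].max().round(4))
    for x0 in (.45,.47,.49,.51): 
        q=P[abs(P[:,0]-x0)<.006]; print(x0,q[:,1].min().round(4),q[:,1].max().round(4),q[:,1].mean().round(4))
    f=X[(X[:,2]>.075)&(X[:,2]<.1)&(abs(X[:,0]-.45)<.06)&(abs(X[:,1]-.037)<.03)]; print('fin',f.min(0),f.max(0),f.mean(0)) if len(f) else 0
def lid():
    p,R,s=tool(); im,d,m,W=cam('wrist'); X=world(d,m,W)
    T=((X-p)@R)  # tool coords
    t=T[200:420,290:365].reshape(-1,3); t=t[np.isfinite(t).all(1)]
    k=(t[:,1]<-5e-3)&(t[:,1]>-.03)&(abs(t[:,2])<.008); f=t[k]; print('fin top: x range',np.percentile(f[:,0],[0,1,5,99]).round(4),'y(depth)',np.median(f[:,1]).round(4),'z',np.percentile(f[:,2],[5,95]).round(4),len(f))
    L=T[30:260,150:290].reshape(-1,3); Rr=T[30:260,360:500].reshape(-1,3)
    for n,v in (('row60',60),('row150',150),('row240',240)):
        q=T[v]; q=q[np.isfinite(q).all(1)&(abs(q[:,1]-.02)<.012)]; print(n,'x',q[:,0].mean().round(4),'z range',q[:,2].min().round(4),q[:,2].max().round(4),'mid',((q[:,2].min()+q[:,2].max())/2).round(4),'depth',q[:,1].mean().round(4))
E
python3 -c "
from m import *
tray();lid()"
```

```text
tray rect ((543.8886108398438, 39.03898239135742), (217.23544311523438, 102.20152282714844), 2.420612335205078) 1794
0.0 0.4369 0.6526
0.01 0.4369 0.653
0.02 0.4373 0.5286
0.03 0.4373 0.5283
0.055 0.4346 0.5281
0.065 0.4344 0.5252
0.075 0.4345 0.6505
0.45 -0.0158 0.0859 0.0359
0.47 -0.0134 0.0864 0.0367
0.49 -0.0133 0.0866 0.0366
0.51 -0.0132 0.0871 0.0365
fin [0.43567896 0.03080132 0.08470119] [0.46114293 0.0401756  0.09650081] [0.4490822  0.03455152 0.09107926]
fin top: x range [-0.0213 -0.0208 -0.0197  0.022 ] y(depth) -0.0131 z [-0.0068  0.007 ] 5984
row60 x -0.0923 z range -0.0504 0.0507 mid 0.0001 depth 0.0309
row150 x -0.0604 z range -0.0506 0.0507 mid 0.0001 depth 0.0297
row240 x -0.0252 z range -0.0509 0.0509 mid 0.0 depth 0.0282
```

Call:
{"method": "play_rows", "body": {
  "rows": [
    {"delta_pos": [0, 0, 0], "spin": -1.5, "gripper": 0},
    {"delta_pos": [-3, 0, -40], "spin": 0, "gripper": 0},
    {"delta_pos": [-3, 0, -45], "spin": 0, "gripper": 0},
    {"delta_pos": [-4, 0, -45], "spin": 0, "gripper": 0},
    {"delta_pos": [-4, 0, -45], "spin": 0, "gripper": 0},
    {"delta_pos": [-4, 0, -45], "spin": 0, "gripper": 0},
    {"delta_pos": [-4, 0, -40], "spin": 0, "gripper": 0},
    {"delta_pos": [0, 0, -30], "spin": 0, "gripper": 0},
    {"delta_pos": [0, 0, 0], "spin": 0, "gripper": 0}
  ]
}}

```text
clock: 50.38
ee_pos: [0.5009, 0.0357, 0.1529]
ee_rot: [0.021, -0.011, 0.709, -0.704]
contact_force: [0.9, -0.2, -2.3]
gripper_width: 0.009
```

```bash
python3 -c "
from m import *
lid()
go(.508,.0378,.11,.037)"
```

```text
fin top: x range [-0.0216 -0.0208 -0.0197  0.0219] y(depth) -0.0131 z [-0.0067  0.0069] 5981
row60 x -0.0923 z range -0.0504 0.0507 mid 0.0002 depth 0.0309
row150 x -0.0604 z range -0.0504 0.051 mid 0.0003 depth 0.0297
row240 x -0.0252 z range -0.05 0.0508 mid 0.0004 depth 0.0282
at [0.5008 0.0348 0.1528] psi 0.0444 spin 0.43 d [-6.7 42.9 -2.4] w 0.0094 F [-0.3  0.8 -1.9] t 50.425 ydir [ 0.014  0.007 -1.   ]
```

Call:
{"method": "play_rows", "body": {
  "rows": [
    {"delta_pos": [-7, 0, -3], "spin": 0.4, "gripper": 0},
    {"delta_pos": [0, 12, 0], "spin": 0, "gripper": 0},
    {"delta_pos": [0, 15, 0], "spin": 0, "gripper": 0},
    {"delta_pos": [0, 15, 0], "spin": 0, "gripper": 0},
    {"delta_pos": [0, 8, 0], "spin": 0, "gripper": 0},
    {"delta_pos": [0, 0, 0], "spin": 0, "gripper": 0}
  ]
}}

```text
clock: 51.18
ee_pos: [0.5079, 0.0347, 0.0977]
ee_rot: [0.015, -0.008, 0.709, -0.705]
contact_force: [-0.6, 0.1, -0.8]
gripper_width: 0.0097
```

```bash
python3 -c "
from m import *
go(.508,.0378,.09,.037)"
```

```text
at [0.5079 0.0347 0.0977] psi 0.0321 spin -0.28 d [-0.2  7.7 -3. ] w 0.0097 F [-0.6  0.1 -0.8] t 51.175 ydir [ 0.01   0.006 -1.   ]
```

Call:
{"method": "play_rows", "body": {
  "rows": [
    {"delta_pos": [0, 3, -4], "spin": 0, "gripper": 0},
    {"delta_pos": [0, 3, 0], "spin": 0, "gripper": 0},
    {"delta_pos": [0, 0, 0], "spin": 0, "gripper": 0}
  ]
}}

```text
clock: 51.55
ee_pos: [0.5085, 0.0391, 0.0923]
ee_rot: [0.015, -0.007, 0.709, -0.705]
contact_force: [1.7, -0.1, -1.9]
gripper_width: 0.0094
```

```bash
python3 -c "
from m import *
go(.508,.0378,.09,.037)"
```

```text
at [0.5085 0.0391 0.0923] psi 0.032 spin -0.29 d [0.6 2.3 1.3] w 0.0094 F [ 1.7 -0.1 -1.9] t 51.55 ydir [ 0.012  0.006 -1.   ]
```

Call:
{"method": "play_rows", "body": {
  "rows": [
    {"delta_pos": [0, 4, 1], "spin": 0, "gripper": 0},
    {"delta_pos": [0, 4, 0], "spin": 0, "gripper": 0},
    {"delta_pos": [0, 3, 0], "spin": 0, "gripper": 0},
    {"delta_pos": [0, 3, 0], "spin": 0, "gripper": 0},
    {"delta_pos": [0, 0, 0], "spin": 0, "gripper": 0}
  ]
}}

```text
clock: 52.18
ee_pos: [0.5097, 0.0383, 0.0792]
ee_rot: [0.017, -0.006, 0.709, -0.705]
contact_force: [-1.3, -0.2, 2.8]
gripper_width: 0.0091
```

```bash
python3 -c "
from m import *
go(.508,.0378,.08,.037)"
```

```text
at [0.5097 0.0383 0.0792] psi 0.0328 spin -0.24 d [ 1.7 -0.8  0.5] w 0.0091 F [-1.3 -0.2  2.8] t 52.175 ydir [ 0.015  0.007 -1.   ]
```

Call:
{"method": "play_rows", "body": {
  "rows": [
    {"delta_pos": [0, 0, 0], "spin": 0, "gripper": 0.15},
    {"delta_pos": [0, 0, 0], "spin": 0, "gripper": 0.3},
    {"delta_pos": [0, -20, 0], "spin": 0, "gripper": 0.35},
    {"delta_pos": [0, -40, 0], "spin": 0, "gripper": 0.35},
    {"delta_pos": [0, -30, 0], "spin": 0, "gripper": 0.35},
    {"delta_pos": [0, 0, 0], "spin": 0, "gripper": 0.35}
  ]
}}

```text
clock: 52.92
ee_pos: [0.5085, 0.0376, 0.1705]
ee_rot: [0.016, -0.007, 0.709, -0.705]
contact_force: [-0.1, 0.9, 0.4]
gripper_width: 0.0305
```

```bash
cat >> m.py <<'E'
def seat(name='wrist'):
    im,d,m,W=cam(name); X=world(d,m,W)
    V=X.reshape(-1,3); ok=np.isfinite(V).all(1)&(V[:,2]>.044)&(V[:,2]<.062)&(abs(V[:,1]-.038)<.07)&(V[:,0]>.38)&(V[:,0]<.70)
    P=V[ok]; A=np.c_[P[:,:2],np.ones(len(P))]; k=P[:,2]>.0495
    for _ in range(5):
        c=np.linalg.lstsq(A[k],P[k,2],rcond=None)[0]; k=abs(A@c-P[:,2])<.0016
    print('plane',c.round(4),'n',k.sum(),'z median',np.median(P[k,2]).round(4)); Q=P[k]
    r=cv2.minAreaRect((Q[:,:2]*1000).astype(np.float32)); print('lid rect',np.round(r[0],1),np.round(r[1],1),round(r[2],2))
    f=V[np.isfinite(V).all(1)&(V[:,2]>.084)&(V[:,2]<.098)&(abs(V[:,1]-.037)<.02)&(V[:,0]>.38)&(V[:,0]<.72)]
    xs=np.sort(f[:,0]); g=np.diff(xs); i=g.argmax(); print('fins x',xs[[0,-1]].round(4),'gap',xs[i].round(4),xs[i+1].round(4),'y',f[:,1].mean().round(4)); return X
E
python3 -c "
from m import *
go(.47,.0378,.08,.037)
seat()
seat('top')"
```

```text
at [0.5085 0.0376 0.1705] psi 0.0326 spin -0.25 d [39.7 90.  -1.1] w 0.0305 F [-0.1  0.9  0.4] t 52.925 ydir [ 0.014  0.006 -1.   ]
plane [-0.0007 -0.0008  0.0522] n 46651 z median 0.0517
lid rect [547.2  39.3] [205.5 102.1] 1.78
fins x [0.4341 0.5301] gap 0.4618 0.4664 y 0.0369
plane [ 0.0241 -0.0025  0.04  ] n 310 z median 0.0512
lid rect [473.9  37. ] [ 75.7 102.9] 2.17
fins x [0.4359 0.491 ] gap 0.4614 0.4682 y 0.0361
```

Call:
{"method": "play_rows", "body": {
  "rows": [
    {"delta_pos": [22, 0, 0], "spin": 0, "gripper": 0.35},
    {"delta_pos": [22, 20, 0], "spin": 0, "gripper": 0.35},
    {"delta_pos": [0, 30, 0], "spin": 0, "gripper": 0.35},
    {"delta_pos": [0, 25, 0], "spin": 0, "gripper": 0.35},
    {"delta_pos": [0, 5, 0], "spin": 0, "gripper": 0.35},
    {"delta_pos": [0, 0, 0], "spin": 0, "gripper": 0.35}
  ]
}}

```text
clock: 53.78
ee_pos: [0.4584, 0.0351, 0.0797]
ee_rot: [0.01, -0.012, 0.708, -0.706]
contact_force: [0.1, -0.1, -1.2]
gripper_width: 0.03
```

```bash
python3 -c "
from m import *
go(.464,.0365,.078,.034)"
```

```text
at [0.4584 0.0351 0.0797] psi 0.0313 spin -0.15 d [-5.6  1.7 -1.2] w 0.03 F [ 0.1 -0.1 -1.2] t 53.775 ydir [-0.002  0.002 -1.   ]
```

Call:
{"method": "play_rows", "body": {
  "force": 40,
  "rows": [
    {"delta_pos": [-6, 2, -1], "spin": 0, "gripper": 0.35},
    {"delta_pos": [0, 0, 0], "spin": 0, "gripper": 0.1},
    {"delta_pos": [0, 0, 0], "spin": 0, "gripper": 0},
    {"delta_pos": [0, 0, 0], "spin": 0, "gripper": 0},
    {"delta_pos": [0, 0, 0], "spin": 0, "gripper": 0},
    {"delta_pos": [-10, 0, 0], "spin": 0, "gripper": 0},
    {"delta_pos": [-18, 0, 0], "spin": 0, "gripper": 0},
    {"delta_pos": [-18, 0, 0], "spin": 0, "gripper": 0},
    {"delta_pos": [-18, 0, 0], "spin": 0, "gripper": 0}
  ]
}}

```text
clock: 54.9
ee_pos: [0.527, 0.0377, 0.079]
ee_rot: [0.008, -0.013, 0.708, -0.706]
contact_force: [-5.5, -0.8, 5.0]
gripper_width: 0.0094
```

```bash
python3 -c "
from m import *
x=.5239;go(x,.0365+.034*(x-.464),.079,.034); seat()"
```

```text
at [0.527  0.0377 0.079 ] psi 0.0309 spin -0.18 d [ 3.1 -0.  -0.9] w 0.0094 F [-5.5 -0.8  5. ] t 54.9 ydir [-0.007  0.002 -1.   ]
plane [-0.0008 -0.0006  0.0522] n 73372 z median 0.0517
lid rect [582.3  39.4] [110.6 102.3] 1.98
fins x [0.5024 0.5912] gap 0.5024 0.5031 y 0.0383
```

Call:
{"method": "play_rows", "body": {
  "rows": [
    {"delta_pos": [-18, 0, 0], "spin": 0, "gripper": 0},
    {"delta_pos": [-18, 0, 0], "spin": 0, "gripper": 0},
    {"delta_pos": [-18, 0, 0], "spin": 0, "gripper": 0},
    {"delta_pos": [-18, 0, 0], "spin": 0, "gripper": 0},
    {"delta_pos": [-18, 0, 0], "spin": 0, "gripper": 0},
    {"delta_pos": [-10, 0, 0], "spin": 0, "gripper": 0},
    {"delta_pos": [0, 0, 0], "spin": 0, "gripper": 0}
  ]
}}

```text
clock: 55.82
ee_pos: [0.6265, 0.0399, 0.079]
ee_rot: [0.006, -0.016, 0.707, -0.707]
contact_force: [1.6, -0.5, -2.4]
gripper_width: 0.0092
```

```bash
python3 -c "
from m import *
x=.656;go(x,.0365+.034*(x-.464),.079,.034)"
```

```text
at [0.6265 0.0399 0.079 ] psi 0.0301 spin -0.22 d [-29.6  -0.4  -2.1] w 0.0092 F [ 1.6 -0.5 -2.4] t 55.825 ydir [-0.014  0.    -1.   ]
```

Call:
{"method": "play_rows", "body": {
  "rows": [
    {"delta_pos": [-12, 0, -1], "spin": 0, "gripper": 0},
    {"delta_pos": [-9, 0, 0], "spin": 0, "gripper": 0},
    {"delta_pos": [-6, 0, 0], "spin": 0, "gripper": 0},
    {"delta_pos": [0, 0, 0], "spin": 0, "gripper": 0}
  ]
}}

```text
clock: 56.32
ee_pos: [0.6515, 0.0415, 0.079]
ee_rot: [0.004, -0.017, 0.707, -0.707]
contact_force: [0.1, -0.1, -1.3]
gripper_width: 0.0094
```

Call:
{"method": "play_rows", "body": {
  "rows": [
    {"delta_pos": [-3, 0, 0], "spin": 0, "gripper": 0},
    {"delta_pos": [-3, 0, 0], "spin": 0, "gripper": 0}
  ]
}}

```text
clock: 56.58
ee_pos: [0.6562, 0.0417, 0.079]
ee_rot: [0.004, -0.017, 0.707, -0.707]
contact_force: [-5.5, -0.5, 2.8]
gripper_width: 0.0093
```

Call:
{"method": "play_rows", "body": {
  "rows": [
    {"delta_pos": [-4, 0, 0], "spin": 0, "gripper": 0}
  ]
}}

```text
clock: 56.7
ee_pos: [0.6588, 0.0417, 0.0789]
ee_rot: [0.003, -0.019, 0.707, -0.707]
contact_force: [-15.4, -0.9, 10.1]
gripper_width: 0.0092
```

Call:
{"method": "play_rows", "body": {
  "rows": [
    {"delta_pos": [-4, 0, 0], "spin": 0, "gripper": 0}
  ]
}}

```text
clock: 56.82
ee_pos: [0.6589, 0.0416, 0.0789]
ee_rot: [0.0, 0.021, -0.707, 0.707]
contact_force: [-18.8, 2.1, 10.7]
gripper_width: 0.0095
```

Call:
{"method": "play_rows", "body": {
  "rows": [
    {"delta_pos": [0, 0, 0], "spin": 0, "gripper": 0},
    {"delta_pos": [0, 0, 0], "spin": 0, "gripper": 0.15},
    {"delta_pos": [0, 0, 0], "spin": 0, "gripper": 0.3},
    {"delta_pos": [0, 0, 0], "spin": 0, "gripper": 0.3},
    {"delta_pos": [0, -20, 0], "spin": 0, "gripper": 0.3},
    {"delta_pos": [0, -30, 0], "spin": 0, "gripper": 0.35},
    {"delta_pos": [0, -40, 0], "spin": 0, "gripper": 0.35},
    {"delta_pos": [0, -20, 0], "spin": 0, "gripper": 0.35},
    {"delta_pos": [0, 0, 0], "spin": 0, "gripper": 0.35}
  ]
}}

```text
clock: 57.95
ee_pos: [0.6634, 0.0421, 0.1907]
ee_rot: [0.0, -0.021, 0.707, -0.707]
contact_force: [-0.1, -0.9, 0.2]
gripper_width: 0.0301
```

```bash
python3 -c "
from m import *
go(.656,.04,.079,.034)
X=seat(); V=X.reshape(-1,3); s=V[np.isfinite(V).all(1)&(V[:,2]>.064)&(V[:,2]<.076)]; b=[(-.06),.0,.04,.08,.15]
for y in b:
  q=s[(abs(s[:,1]-y)<.005)&(s[:,0]>.70)]; print('shelf edge',y,q[:,0].min().round(4) if len(q) else None)
seat('top')
im,d,m,W=cam('top'); X=world(d,m,W); V=X.reshape(-1,3); c=np.array([.456,.2915]); e=np.array([np.cos(.114),np.sin(.114)]);f=np.array([-e[1],e[0]])
ok=np.isfinite(V).all(1); S=np.c_[(V[:,:2]-c)@e,(V[:,:2]-c)@f,V[:,2]][ok]
S=S[(abs(S[:,0])<.085)&(abs(S[:,1])<.056)&(S[:,2]>.025)]
for x in(-.05,0,.05):
  q=S[abs(S[:,0]-x)<.022]
  for sg in(-1,1):
    h=q[(q[:,1]*sg>.028)&(q[:,2]>.03)]; print('slot',x,'head',sg,'mean',h.mean(0).round(4),'x',h[:,0].min().round(4),h[:,0].max().round(4),'y',h[:,1].min().round(4),h[:,1].max().round(4),'z',np.percentile(h[:,2],90).round(4),len(h))
"
```

```text
at [0.6634 0.0421 0.1907] psi 0.0295 spin -0.26 d [  4.3 111.9   1.9] w 0.0301 F [-0.1 -0.9  0.2] t 57.95 ydir [-0.029 -0.    -1.   ]
plane [-0.0002 -0.001   0.052 ] n 7593 z median 0.0518
lid rect [679.8  42. ] [ 42.1 102.3] 1.39
fins x [0.6274 0.72  ] gap 0.6539 0.6588 y 0.0419
shelf edge -0.06 0.7378
shelf edge 0.0 0.7359
shelf edge 0.04 0.722
shelf edge 0.08 0.7334
shelf edge 0.15 0.7313
plane [ 0.0462 -0.0108  0.0214] n 261 z median 0.0514
lid rect [662.1  42.9] [ 70.7 101. ] 0.34
fins x [0.6283 0.6849] gap 0.6544 0.66 y 0.0414
slot -0.05 head -1 mean [-0.0557 -0.03    0.0372] x -0.063 -0.049 y -0.0305 -0.0296 z 0.0416 5
slot -0.05 head 1 mean [-0.0477  0.0384  0.0376] x -0.0649 -0.0317 y 0.0283 0.0466 z 0.0426 91<string>:14: RuntimeWarning: Mean of empty slice.
  ret = um.true_divide(
Traceback (most recent call last):
ValueError: zero-size array to reduction operation minimum which has no identity
```

Call:
{"method": "play_rows", "body": {
  "rows": [
    {"delta_pos": [0, -30, 0], "spin": 0, "gripper": 0.35},
    {"delta_pos": [40, 0, 30], "spin": 0, "gripper": 0.35},
    {"delta_pos": [40, 0, 40], "spin": 0, "gripper": 0.35},
    {"delta_pos": [40, 0, 40], "spin": 0, "gripper": 0.35},
    {"delta_pos": [30, 0, 40], "spin": 0, "gripper": 0.35},
    {"delta_pos": [20, 0, 40], "spin": 0, "gripper": 0.35},
    {"delta_pos": [0, 0, 40], "spin": 0, "gripper": 0.35},
    {"delta_pos": [0, 0, 0], "spin": 0, "gripper": 0.35}
  ]
}}

```text
clock: 59.1
ee_pos: [0.4902, -0.1983, 0.2133]
ee_rot: [0.008, 0.03, -0.706, 0.707]
contact_force: [-0.6, -1.1, -0.4]
gripper_width: 0.0299
```

```bash
python3 -c "
from m import *
go(.4,-.1,.2,.03)
seat('top')
im,d,m,W=cam('top'); cv2.imwrite('pics/t40.png',im); X=world(d,m,W); V=X.reshape(-1,3); c=np.array([.456,.2915]); e=np.array([np.cos(.114),np.sin(.114)]);f=np.array([-e[1],e[0]])
ok=np.isfinite(V).all(1); S=np.c_[(V[:,:2]-c)@e,(V[:,:2]-c)@f,V[:,2]][ok]
S=S[(abs(S[:,0])<.085)&(abs(S[:,1])<.056)&(S[:,2]>.025)]; print(len(S))
for x in(-.05,0,.05):
  q=S[abs(S[:,0]-x)<.022]
  for sg in(-1,1):
    h=q[(q[:,1]*sg>.028)&(q[:,2]>.03)]
    if len(h): print('slot',x,'head',sg,'x',h[:,0].min().round(4),h[:,0].max().round(4),'y',h[:,1].min().round(4),h[:,1].max().round(4),'z',np.percentile(h[:,2],90).round(4),len(h))
  b=q[(abs(q[:,1])<.025)]
  if len(b): print('  bar x',b[:,0].mean().round(4),'z',np.percentile(b[:,2],85).round(4))
"
```

```text
at [ 0.4902 -0.1983  0.2133] psi 0.0308 spin 0.05 d [  86.3   18.  -101. ] w 0.0299 F [-0.6 -1.1 -0.4] t 59.1 ydir [-0.054 -0.002 -0.999]
plane [0.0359 0.0012 0.0271] n 213 z median 0.0511
lid rect [663.4  60.9] [73.3 65. ] 0.59
fins x [0.6277 0.7198] gap 0.6553 0.6595 y 0.0423
922
slot -0.05 head -1 x -0.0647 -0.0309 y -0.0448 -0.03 z 0.0444 92
slot -0.05 head 1 x -0.0651 -0.0313 y 0.0286 0.0462 z 0.0437 92
  bar x -0.0484 z 0.0321
slot 0 head -1 x -0.0166 0.0175 y -0.0454 -0.0281 z 0.0433 85
slot 0 head 1 x -0.0155 0.0156 y 0.0295 0.0454 z 0.0443 87
  bar x -0.0001 z 0.0332
slot 0.05 head -1 x 0.0345 0.0676 y -0.0437 -0.0288 z 0.0421 83
slot 0.05 head 1 x 0.0335 0.0678 y 0.0281 0.0473 z 0.043 96
  bar x 0.0507 z 0.0319
```

```bash
python3 -c "
from station import *
print(sign_off())"
```

```text
the job is handed in; nothing more can be done
None
```

The whole job was carried out and handed in at about 59 s on the robot's clock, well inside the 208 s limit.

**What I did**
- I pulled the closed tray out about 180 mm. It lifted flat at 60 N and 25 N grip, so I dropped to 20 N. It then turned in the pads and tipped to about 0.73 rad (42 degrees), held for over a second with the lid on.
- I set the tray flat between its rails, with all three dollies at the far end, and laid the lid on the mat.
- The three dollies went into slots 2, 1 and 0 of the stand. While I did that, the lid was knocked several centimetres along the mat, so I located it again before picking it up.
- I seated the lid on the empty tray and pushed the tray in until it met the stop, at about 19 N.

**Last checks** (camera depth only, because I had reached the limit of 40 viewed pictures)

| Item | Result |
|---|---|
| Lid plate | Level, top at z 51.8 mm (52 expected when seated) |
| Gap between fins | About 5 mm (4 nominal) |
| Tray position | Within about 1 mm of home |
| Dollies | Bars within about 2 mm of their slots, lying straight and resting on the base |
| Gripper | Well clear of everything |

- **Poorer reading:** the top camera's fit of the lid plane was noisy (slope about 0.04), which disagrees with the clean wrist reading above. I took it to be sparse data mixed with the hood.
- **Not checked:** I did not measure the bystanders again at the end, but no move came near them and I felt no unexpected contact.

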